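Lid the chocolate melter and shut it down

ROBOT

A 6-joint arm with a two-finger parallel gripper is mounted at the origin on the work surface. World frame = base frame: x ahead of the robot, y to its left, z up, the work surface at z = 0. Lengths are in mm, angles in degrees, forces in N, time in s.
With the tool pointing down it reaches from about 300 to 850 mm from the base axis. Payload 4.2 kg.
Tool frame: the origin (TCP) lies between the finger pads, 19 mm behind the fingertips; this is the grasp point; z points along the fingers, y is the line along which they close (so a half turn about z gives the same grasp; the last joint's range is limited). The gripper opens to 91 mm and grips with 3 to 60 N. Pads are 32 mm wide; open, the fingers measure 118 mm over their backs; the gripper's body (76 mm by 178 mm) begins 60 mm behind the grasp point.
Start: joints at [-67.093, 18.312, 89.639, -0, 72.044, -1.146], TCP at [234.362, -525.087, 232.776] pointing down, gripper open.
Joint ranges: [-177.97, 177.97], [-48.28, 115.42], [12.27, 149.76], [-77.06, 257.06], [2.81, 150.46], [-146.56, 146.56]. Speed limits (degrees/s): [147.25, 147.25, 180, 180, 180, 180].

INTERFACE

Orientations are given as [roll, pitch, yaw] about the fixed x, y, z axes, in that order (R = Rz(yaw) Ry(pitch) Rx(roll)).
In Python, from workcell import * gives the robot as it stands. The module is installed in compiled form; this text tells all that it offers.
- The arm moves only by the shell command python3 -m crank 'ROWS' [FORCE]. ROWS is JSON, a list of rows, each an object of numbers: "grip": the finger opening in m, from 0 to 0.0912; "x", "y", "z": the shift along the tool's x, y, z in m; "yaw": the turn about the tool's z in rad. In form: [{"grip": .., "x": .., "y": .., "z": .., "yaw": ..}, ...]. A call has exactly 5 rows; each row is the pose to reach, as a shift and turn from the pose commanded when the call began, along the tool's axes at that moment; what a row does not reach only later rows make up. A row lasts 1/12 s, in which the tool goes at most 41.7 mm and 7.16 degrees, less where a joint would pass 70% of its speed; a pose out of reach is approached as far as the arm can. A call with a gripper value outside its range is refused whole. The fingers move at their own pace and stop on an object; FORCE is the grip in N (left out, the last holds). Time passes only in rows, so rows that repeat a pose let the fingers close, or fill a call up. It gives the time, the measured TCP pose, the force, the opening and the grip force at its end, in the units of the state.
- state(): the state, without advancing time (a new reading comes with each control period).
- grab_frame(name): name is "scene" or "top" or "wrist"; returns the picture (384x512x3 uint8, red, green, blue); there is no depth.
- camera_model(name): a dict with "intrinsics" (3x3 intrinsics, pixels), "R" (3x3) and "t" (3): a world point X has camera coordinates R X + t. Camera axes: x right, y down, z forward; pixel columns grow to the right and rows downward; lengths in mm; the calibration is good to about 2 mm. A picture is of the moment at which its call begins: read the wrist's pose just before it. camera_model takes no time and is no camera call; for the wrist camera it gives the pose at the moment of the call.
- job_done(): hands the job in; it is judged then, once.
The state is a dict: "time_s": time; "qpos": joint angles; "qvel": joint speeds; "effort": joint torques, N m; "ee_pos": TCP position; "ee_rot": TCP orientation; "force": force on the tool from outside, world axes, zero at the start; "torque": the same for the moment, N m; "gripper_width": finger opening in mm; "gripper_force": force on a finger pad.
Only numpy, scipy, OpenCV 4.12 (cv2) and the standard library are available. Lean on these libraries where they do the work, as an engineer would, in place of code of your own. Each camera call takes 0.05 s, during which the arm holds its last target. There are 200 camera calls.

TASK

Close the chocolate melter for the night. Take the dark lid out of the rack, lean it on the white sloped stand with its handle facing up and let go, then take it by its blue handle and lay it over the melter's well; press first its left end (seen from the robot) and then its right end down, one at a time, until each is fully home, and turn the melter's dial anticlockwise to its end stop (off).

Things in the scene. Friction and masses are not known exactly. Their poses are not given: they have to be found in the camera images.
- lid: Loose lid, dark grey steel plate 160 x 120 x 8 mm with a blue grip bar on one face, upright in the rack at first. Origin: middle of its lower long edge, mid thickness. y runs along the 160 mm edge, z up the 120 mm side (0 to 120 mm), x through the plate (-4 to +4 mm); the handle is on the -x face (robot side in the rack). On the melter its x axis points down.
- lid_handle (a point): Point inside the lid's blue handle, 24 mm out from the plate's mid plane (20 mm from the handle face), above the plate's centre. The handle is a bar 14 mm wide along the lid's y, 50 mm long along the lid's z, and 36 mm high from the plate's face. Grip it across its 14 mm.
- lid_center (a point): Centre of the lid's plain underside (the face without handle): lid frame (+4, 0, 60) mm.
- rack: Fixed grey rack 130 x 170 mm, origin under its middle, floor 12 mm up. Two 12 mm wide slots along its y, at its x = -35 and +35 mm, between steel wire loops (58 mm high, 62 mm either side of the middle). The lid stands in one slot, the white board in the other, either way round.
- board: Loose white cutting board 150 x 100 x 9 mm standing upright in the other slot of the rack; leave it there. Origin mid lower edge, axes as the lid's.
- stand: Fixed white lectern-like stand, 170 mm wide. Its back, 105 mm long, leans 35 degrees from vertical (top towards its own +x, away from the robot); at its foot a ledge 24 mm deep at right angles to the back, so it slopes down towards the back. Origin on the table below the inner corner of ledge and back (25 mm up); y runs along the ledge.
- stand_seat (a point): On the stand's ledge, 4 mm out of the inner corner: where the lid's origin lies when the lid leans properly on the stand (lid y along the stand's y, lid tilted 35 degrees back, handle side up and towards the robot).
- melter: Fixed white chocolate melter, 170 mm (x) by 310 mm (y, +105 to -205 mm). Origin on the table under the middle of its well; +y is its left. An aluminium guide frame, 130 x 170 mm inside, top 113 mm up, takes the lid lying flat, its 160 mm side along the melter's y (5 mm play all round, either way round). The dial is on the lower top (90 mm up) at its right (-y) end.
- melter_seat (a point): Middle of the well at the height of the lid's underside when fully home (100 mm up).
- seal_left: Left orange seal bar of the melter, 112 x 18 mm, along the melter's x, 68 mm left of the well's middle; it carries the lid's left end. Origin: middle of its top, 108 mm above the table when raised (it starts 0 to 3 mm lower), 100 mm when fully home on its hard stop. It takes about 7 N to push down and stays where it is left.
- seal_right: The same bar 68 mm to the right, under the lid's right end.
- dial (a joint): Angle of the dial, rad: grows clockwise seen from above, 0 is the anticlockwise end stop (off). Turns stiffly and stays.
- dial_grip (a point): On the dial's vertical axis at the height to grip. The black dial (48 mm across) has a bar grip across its top, lying along the melter's x when the dial is at 0 and turned clockwise by the dial's angle otherwise.
- berries: Loose white bowl with red berries, 120 mm wide, beyond the melter; leave alone.
- cup: Loose steel cup, 64 mm wide, 75 mm high, beyond the melter's left; leave alone.

How it is judged (in metres and radians):
On the way, in this order (a step that is already met when the one before it is completed fails the run):
1. the lid leans on the stand (within 20 mm of its place, leaning back 25 to 46 degrees, handle side up), let go and at rest (distance between lid and stand_seat below 0.02 m and angle between lid's own z axis and vertical between 0.44 and 0.8 rad and angle between lid's own x axis and vertical above 1.9 rad and contact force between the fingers and lid below 0.2 N and linear speed of lid below 0.02 m/s), for 0.2 s.
2. the lid is lifted off the stand, held by its handle (TCP within 30 mm of the handle point) (distance between the grasp point and lid_handle below 0.03 m and contact force between the fingers and lid above 1 N and contact force between lid and stand below 0.1 N and distance between lid and stand_seat above 0.03 m), for 0.1 s.
3. the lid lies over the well inside the guide frame, handle up (within 10 mm of the middle, within 8 degrees of level) and is let go (horizontal distance between lid_center and melter_seat below 0.01 m and angle between lid's own x axis and vertical above 3 rad and height (world z) of lid_center below 0.113 m and contact force between the fingers and lid below 0.2 N), for 0.2 s.
4. the left end is pressed down and kept down: its seal bar within 1.8 mm of fully home, with at least 9 N on it for 0.15 s (horizontal distance between lid_center and melter_seat below 0.01 m and angle between lid's own x axis and vertical above 3 rad and z of seal_left in the frame of melter below 0.1018 m and contact force between lid and seal_left above 9 N), for 0.15 s.
5. then the right end is pressed down in the same way (at least 9 N for 0.15 s) (horizontal distance between lid_center and melter_seat below 0.01 m and angle between lid's own x axis and vertical above 3 rad and z of seal_right in the frame of melter below 0.1018 m and contact force between lid and seal_right above 9 N), for 0.15 s.
At the end, for the whole second after the job is handed in: The lid lies in the melter's guide frame, handle up, within 10 mm of the middle, level within 8 degrees, at rest, its underside no more than 3 mm above the home height; both seal bars are within 1.8 mm of fully home; the dial is within 0.08 rad of its anticlockwise stop (off) (horizontal distance between lid_center and melter_seat below 0.01 m and angle between lid's own x axis and vertical above 3 rad and z of each of seal_left, seal_right in the frame of melter below 0.1018 m and z of lid_center in the frame of melter_seat below 0.003 m and value of joint dial below 0.08 rad and contact force between the fingers and lid below 0.2 N and linear speed of lid below 0.01 m/s); the robot touches nothing.
It fails at once if the lid is pressed or dropped on the melter with more than 50 N (contact force between lid and melter above 50 N).
It fails at once if the board is taken out of or tipped in the rack (moved more than 30 mm) (distance of board from where it was at the start of the episode above 0.03 m).
It fails at once if the berry bowl or the cup is pushed more than 30 mm (distance of any of berries, cup from where it was at the start of the episode above 0.03 m).
It also fails if it takes over 72 s, if anything falls off the work surface, if the arm or the gripper's body presses on something with over 40 N, if the wrist force passes 120 N, or if a joint passes its speed limit or range.

## Working session

There is one attempt and no reset: what is moved stays moved. The work goes in short steps, Python scripts to look and compute and a shell command to move; the robot and the scene stay as the last step left them, time stands still between calls to the robot, and variables do not carry over. Pictures are saved under pics/ and viewed, at most 10 in all, crops included, and the job is handed in when it is done.

```bash
mkdir -p pics
python3 - <<'E'
from workcell import *
import cv2,numpy as np
s=state();print({k:np.round(v,3).tolist() for k,v in s.items()})
for n in("scene","top","wrist"):
    c=camera_model(n);print(n,np.round(c["intrinsics"],1).tolist(),np.round(c["R"],3).tolist(),np.round(c["t"],1).tolist())
    im=grab_frame(n)[:,:,::-1];cv2.imwrite(f"pics/{n}0.png",im)
a=[cv2.resize(cv2.imread(f"pics/{n}0.png"),(800,600),interpolation=cv2.INTER_CUBIC) for n in("scene","top")]
for n,i in zip(("scene","top"),a): cv2.imwrite(f"pics/{n}0b.png",i)
E
```

```text
{'time_s': 0.0, 'qpos': [-67.093, 18.351, 89.705, 0.0, 72.046, -1.145], 'qvel': [-0.109, 0.113, 0.024, -0.01, 0.01, 0.033], 'effort': [0.001, -41.246, -23.197, 0.073, 0.046, -0.0], 'ee_pos': [234.181, -524.636, 231.938], 'ee_rot': [-179.898, -0.003, 24.052], 'force': [0.223, -0.252, -0.27], 'torque': [-0.026, 0.054, -0.008], 'gripper_force': 0.0, 'gripper_width': 91.568}
scene [[424.3, 0.0, 256.9], [0.0, 424.3, 190.3], [0.0, 0.0, 1.0]] [[-0.83, 0.558, 0.004], [0.436, 0.654, -0.618], [-0.347, -0.511, -0.786]] [510.5, -173.0, 1344.2]
top [[382.9, 0.0, 253.4], [0.0, 382.9, 189.5], [0.0, 0.0, 1.0]] [[0.003, -1.0, -0.029], [-0.986, 0.001, -0.165], [0.165, 0.029, -0.986]] [-17.6, 593.8, 970.1]
wrist [[270.9, 0.0, 251.4], [0.0, 270.9, 188.7], [0.0, 0.0, 1.0]] [[0.408, -0.913, -0.002], [-0.879, -0.393, 0.269], [-0.247, -0.108, -0.963]] [-573.7, -30.3, 391.9]
```

View pics/scene0b.png

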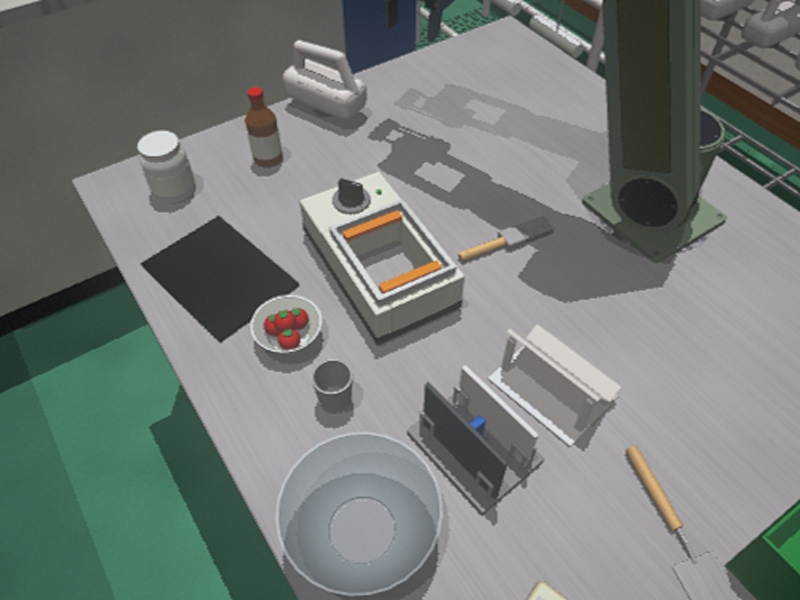

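View pics/top0b.png

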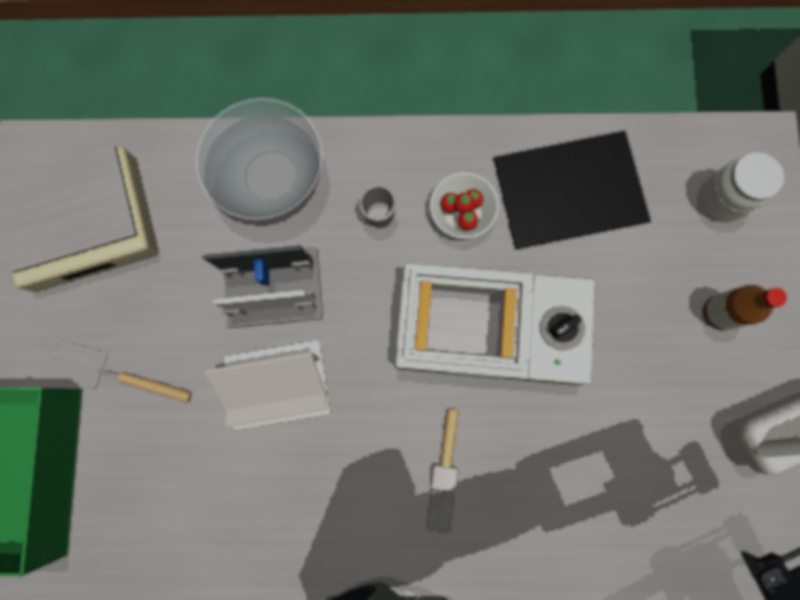

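The top view looks down with +x up and +y left. The rack is at about (265,285), with the dark lid in its far slot, blue handle at (262,270) towards the robot, and the board in the near slot. The stand is at (268,385). The melter is at (495,322), with its dial at (563,327). Next I'll get coarse positions, then enlarged crops.

```bash
cat > h.py <<'E'
import numpy as np,cv2
from workcell import *
def ray(c,uv):
    K,R,t=[np.array(c[k],float) for k in("intrinsics","R","t")]
    return -R.T@t.ravel(), R.T@np.linalg.solve(K,[uv[0],uv[1],1.])
def atz(c,uv,z):
    o,d=ray(c,uv);return np.round(o+d*(z-o[2])/d[2],1)
def tri(obs):
    A=np.zeros((3,3));b=np.zeros(3);rs=[ray(*o) for o in obs]
    for o,d in rs:
        d=d/np.linalg.norm(d);P=np.eye(3)-np.outer(d,d);A+=P;b+=P@o
    X=np.linalg.solve(A,b)
    res=[np.linalg.norm(np.cross(X-o,d/np.linalg.norm(d))) for o,d in rs]
    return np.round(X,1),np.round(max(res),1)
def crop(src,out,box,k):
    im=cv2.imread(src);x0,y0,x1,y1=box
    cv2.imwrite(out,cv2.resize(im[y0:y1,x0:x1],None,fx=k,fy=k,interpolation=cv2.INTER_CUBIC))
E
python3 - <<'E'
from h import *
T=camera_model("top")
f=1.5625
for n,uv,z in [("lidtop L",(206,258),132),("lidtop R",(311,250),132),("board R",(303,295),112),("board L",(217,301),112),("stand bL",(232,428),45),("stand bR",(328,413),45),("stand topL",(208,372),111),("stand topR",(312,350),111),("melt tl",(404,265),113),("melt bl",(398,368),113),("dial",(564,327),100),("melt tr",(595,280),90),("melt br",(590,383),90)]:
    print(n,atz(T,np.array(uv)/f,z))
a=cv2.imread("pics/top0.png")[150:280,125:215];b=cv2.imread("pics/scene0.png")[205:335,255:405]
cv2.imwrite("pics/c1.png",cv2.resize(np.hstack([a,b]),None,fx=3.3,fy=3.3,interpolation=cv2.INTER_CUBIC))
E
```

```text
lidtop L [642.1 283.7 132. ]
lidtop R [654.6 115.9 132. ]
board R [585.4 130.3 112. ]
board L [575.8 269.  112. ]
stand bL [372.7 255.   45. ]
stand bR [397.8  95.3  45. ]
stand topL [462.4 277.7 111. ]
stand topR [497.4 113.6 111. ]
melt tl [633.9 -31.7 113. ]
melt bl [469.3 -22.6 113. ]
dial [ 535.2 -286.1  100. ]
melt tr [ 613.1 -341.9   90. ]
melt br [ 447.4 -325.6   90. ]
```

View pics/c1.png

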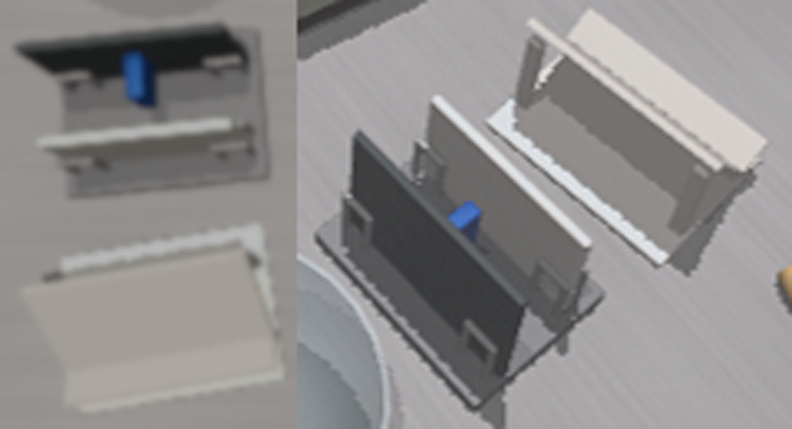

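The crops show the lid upright in the far slot and the board in the near one. The stand's back leans away from the robot, with its ledge on the robot side. I'll move to a wrist view over the rack and stand.

```bash
python3 -m crank '[{"grip":0.04,"x":0.02,"y":-0.02,"z":-0.01,"yaw":0},{"grip":0.04,"x":0.047,"y":-0.049,"z":-0.02,"yaw":0},{"grip":0.04,"x":0.075,"y":-0.078,"z":-0.03,"yaw":0},{"grip":0.04,"x":0.103,"y":-0.107,"z":-0.04,"yaw":0},{"grip":0.04,"x":0.131,"y":-0.136,"z":-0.04,"yaw":0}]' 20
python3 -m crank '[{"grip":0.04,"x":0.028,"y":-0.029,"z":0,"yaw":0},{"grip":0.04,"x":0.056,"y":-0.058,"z":0,"yaw":0},{"grip":0.04,"x":0.084,"y":-0.087,"z":-0.01,"yaw":0},{"grip":0.04,"x":0.112,"y":-0.116,"z":-0.01,"yaw":0},{"grip":0.04,"x":0.14,"y":-0.145,"z":-0.02,"yaw":0}]'
python3 -m crank '[{"grip":0.04,"x":0.028,"y":-0.029,"z":0,"yaw":0},{"grip":0.04,"x":0.056,"y":-0.058,"z":0,"yaw":0},{"grip":0.04,"x":0.084,"y":-0.087,"z":0,"yaw":0},{"grip":0.04,"x":0.112,"y":-0.116,"z":0,"yaw":0},{"grip":0.04,"x":0.14,"y":-0.145,"z":0,"yaw":0}]'
python3 -m crank '[{"grip":0.04,"x":0.028,"y":-0.029,"z":0,"yaw":-0.12},{"grip":0.04,"x":0.056,"y":-0.058,"z":0,"yaw":-0.24},{"grip":0.04,"x":0.084,"y":-0.087,"z":0,"yaw":-0.36},{"grip":0.04,"x":0.112,"y":-0.116,"z":0,"yaw":-0.48},{"grip":0.04,"x":0.136,"y":-0.146,"z":0,"yaw":-0.6}]'
python3 -m crank '[{"grip":0.04,"x":0,"y":0,"z":0,"yaw":-0.12},{"grip":0.04,"x":0,"y":0,"z":0,"yaw":-0.24},{"grip":0.04,"x":0,"y":0,"z":0,"yaw":-0.36},{"grip":0.04,"x":0,"y":0,"z":0,"yaw":-0.48},{"grip":0.04,"x":0,"y":0,"z":0,"yaw":-0.62}]'
```

```text
time_s: 0.57
ee_pos: [299.3, -346.5, 274.3]
ee_rot: [179.8, -0.1, 24.0]
force: [1.5, -0.6, -0.1]
gripper_width: 60.4
gripper_force: 0.0
time_s: 0.98
ee_pos: [366.5, -155.8, 291.8]
ee_rot: [-179.9, 0.1, 24.0]
force: [0.6, 0.1, -0.0]
gripper_width: 39.8
gripper_force: 0.0
time_s: 1.4
ee_pos: [436.0, 33.5, 292.7]
ee_rot: [180.0, -0.0, 24.1]
force: [1.3, -0.6, -0.9]
gripper_width: 40.2
gripper_force: 0.0
time_s: 1.82
ee_pos: [501.2, 222.4, 292.3]
ee_rot: [180.0, 0.0, 58.8]
force: [1.1, -0.8, 0.4]
gripper_width: 39.9
gripper_force: 0.0
time_s: 2.23
ee_pos: [500.5, 220.3, 292.3]
ee_rot: [-179.9, 0.0, 93.5]
force: [-0.2, -1.1, 0.3]
gripper_width: 39.8
gripper_force: 0.0
```

```bash
cat > snap.py <<'E'
import sys,pickle
from h import *
n=sys.argv[1];c=camera_model("wrist");im=grab_frame("wrist")
cv2.imwrite(f"pics/{n}.png",im[:,:,::-1]);pickle.dump(c,open(f"{n}.pkl","wb"))
E
python3 snap.py w1
python3 -m crank '[{"grip":0.04,"x":-0.004,"y":0.03,"z":0,"yaw":0},{"grip":0.04,"x":-0.01,"y":0.06,"z":0,"yaw":0},{"grip":0.04,"x":-0.015,"y":0.09,"z":0,"yaw":0},{"grip":0.04,"x":-0.02,"y":0.12,"z":0,"yaw":0},{"grip":0.04,"x":-0.02,"y":0.14,"z":0,"yaw":0}]'
python3 -m crank '[{"grip":0.04,"x":0,"y":0.008,"z":0,"yaw":0},{"grip":0.04,"x":0,"y":0.008,"z":0,"yaw":0},{"grip":0.04,"x":0,"y":0.008,"z":0,"yaw":0},{"grip":0.04,"x":0,"y":0.008,"z":0,"yaw":0},{"grip":0.04,"x":0,"y":0.008,"z":0,"yaw":0}]'
python3 snap.py w2
python3 -c "
from h import *
crop('pics/w1.png','pics/w1b.png',(0,0,512,384),1.56);crop('pics/w2.png','pics/w2b.png',(0,0,512,384),1.56)"
```

```text
time_s: 2.7
ee_pos: [643.9, 206.7, 291.8]
ee_rot: [180.0, 0.1, 92.9]
force: [-0.2, -0.9, -0.1]
gripper_width: 40.3
gripper_force: 0.0
time_s: 3.12
ee_pos: [648.4, 208.5, 293.4]
ee_rot: [180.0, -0.0, 93.1]
force: [0.4, -0.7, -0.3]
gripper_width: 40.3
gripper_force: 0.0
```

View pics/w1b.png

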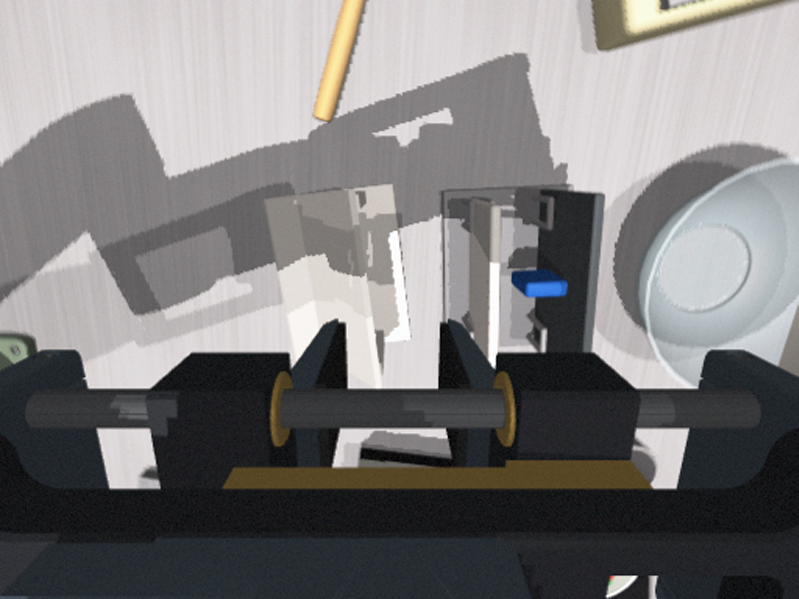

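View pics/w2b.png

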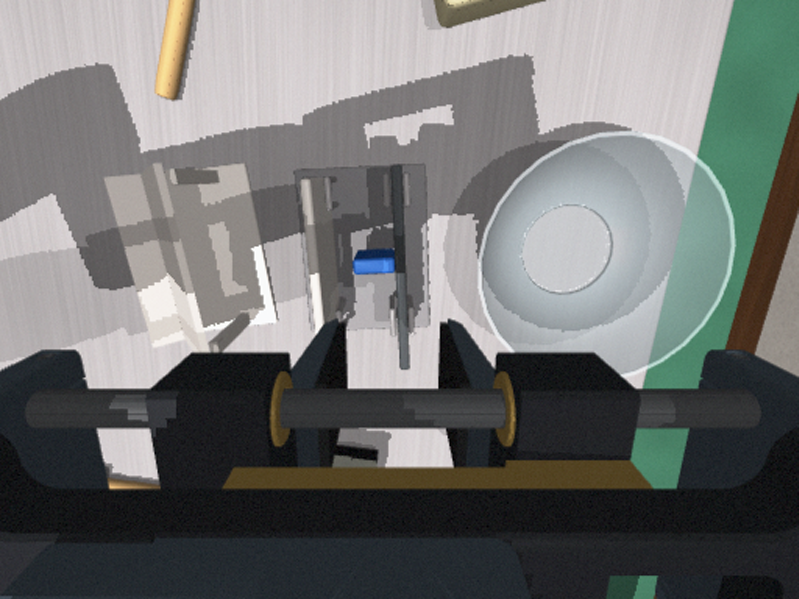

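The wrist views (w1, w2) show the lid's top edge running from (600,193) in w1, (397,165) in w2, to (405,369) in w2. The stand is at left, with its outer ledge edge from (105,178) to (155,345) in w2. I'll enlarge the stand to read its corners.

Run:
```python
from h import *
import pickle
a=cv2.imread("pics/w1.png")[110:255,165:275];b=cv2.imread("pics/w2.png")[95:240,60:185]
cv2.imwrite("pics/c2.png",cv2.resize(np.hstack([a,b]),None,fx=3.4,fy=3.4,interpolation=cv2.INTER_CUBIC))
c1,c2=[pickle.load(open(f"w{i}.pkl","rb")) for i in(1,2)]
f=1.56
for n,p,q in [("lid top +y",(602,194),(398,165)),("ledge outer +y",(266,199),(106,178)),("handle top far corner",(514,274),(357,252))]:
    print(n,tri([(c1,np.array(p)/f),(c2,np.array(q)/f)]))
print("lid top -y",atz(c2,np.array((405,369))/f,132),atz(c2,np.array((398,165))/f,132))
```

```text
lid top +y (array([648.2, 293.2, 130.3]), np.float64(0.3))
ledge outer +y (array([378.7, 269. ,  38.3]), np.float64(0.0))
handle top far corner (array([615.4, 215.4,  56.8]), np.float64(0.1))
lid top -y [663.  135.2 132. ] [648.1 292.8 132. ]
```

View pics/c2.png

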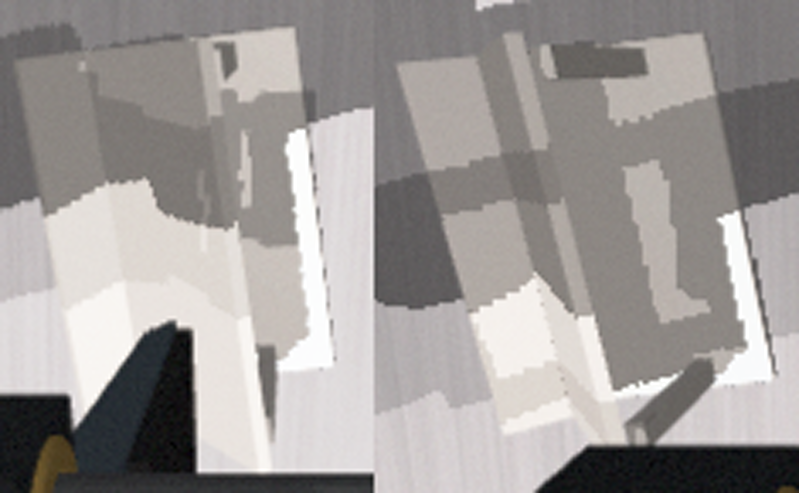

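Run:
```python
from h import *
import pickle
c1,c2=[pickle.load(open(f"w{i}.pkl","rb")) for i in(1,2)]
A=lambda u,v:(165+u/3.4,110+v/3.4)
B=lambda u,v:(60+(u-374)/3.4,95+v/3.4)
for n,p,q in [("ledge out",(17,62),(397,65)),("inner",(82,55),(474,58)),("backtop",(198,40),(504,33)),("backtop rear",(214,38),(522,32))]:
    print(n,tri([(c1,A(*p)),(c2,B(*q))]))
for n,q,z in [("out",(507,432),39),("inner",(572,412),25),("out+",(397,65),39),("inner+",(474,58),25),("backtop+",(504,33),111),("back top mid",(583,316),111)]: print(n,atz(c2,B(*q),z))
```

```text
ledge out (array([378.8, 268.6,  41.1]), np.float64(0.4))
inner (array([403.4, 272.6,  26.9]), np.float64(0.6))
backtop (array([462.8, 284.5, 110.1]), np.float64(0.0))
backtop rear (array([468.2, 285.4, 108.5]), np.float64(0.2))
out [408.1 102.3  39. ]
inner [432.6 108.3  25. ]
out+ [377.5 268.9  39. ]
inner+ [402.5 273.2  25. ]
backtop+ [463.3 284.5 111. ]
back top mid [483.1 183.5 111. ]
```

```bash
python3 -m crank '[{"grip":0.04,"x":0.005,"y":0.007,"z":0.01,"yaw":-0.04},{"grip":0.04,"x":0.005,"y":0.007,"z":0.04,"yaw":-0.04},{"grip":0.04,"x":0.005,"y":0.007,"z":0.07,"yaw":-0.04},{"grip":0.04,"x":0.005,"y":0.007,"z":0.1,"yaw":-0.04},{"grip":0.04,"x":0.005,"y":0.007,"z":0.12,"yaw":-0.04}]'
python3 -m crank '[{"grip":0.04,"x":0,"y":0,"z":0.015,"yaw":0},{"grip":0.04,"x":0,"y":0,"z":0.03,"yaw":0},{"grip":0.04,"x":0,"y":0,"z":0.045,"yaw":0},{"grip":0.04,"x":0,"y":0,"z":0.052,"yaw":0},{"grip":0.04,"x":0,"y":0,"z":0.052,"yaw":0}]'
python3 -m crank '[{"grip":0.03,"x":0,"y":0,"z":0,"yaw":0},{"grip":0.0,"x":0,"y":0,"z":0,"yaw":0},{"grip":0.0,"x":0,"y":0,"z":0,"yaw":0},{"grip":0.0,"x":0,"y":0,"z":0,"yaw":0},{"grip":0.0,"x":0,"y":0,"z":0,"yaw":0}]' 40
```

```text
time_s: 3.58
ee_pos: [654.4, 213.4, 170.3]
ee_rot: [-179.8, 0.0, 95.4]
force: [-1.2, 0.0, 0.4]
gripper_width: 40.3
gripper_force: 0.0
time_s: 4.0
ee_pos: [654.8, 213.4, 119.3]
ee_rot: [-179.8, 0.0, 95.4]
force: [0.4, -0.6, -0.1]
gripper_width: 40.0
gripper_force: 0.0
time_s: 4.42
ee_pos: [656.5, 213.6, 121.5]
ee_rot: [179.9, -0.0, 95.4]
force: [0.4, -0.9, -0.2]
gripper_width: 9.6
gripper_force: 0.0
```

```bash
python3 -m crank '[{"grip":0.0,"x":0,"y":0,"z":0,"yaw":0},{"grip":0.0,"x":0,"y":0,"z":-0.002,"yaw":0},{"grip":0.0,"x":0,"y":0,"z":-0.01,"yaw":0},{"grip":0.0,"x":0,"y":0,"z":-0.02,"yaw":0},{"grip":0.0,"x":0,"y":0,"z":-0.03,"yaw":0}]' 45
python3 -m crank '[{"grip":0.0,"x":0,"y":0,"z":-0.02,"yaw":0},{"grip":0.0,"x":0,"y":0,"z":-0.04,"yaw":0},{"grip":0.0,"x":0,"y":0,"z":-0.06,"yaw":0},{"grip":0.0,"x":0,"y":0,"z":-0.085,"yaw":0},{"grip":0.0,"x":0,"y":0,"z":-0.11,"yaw":0}]'
```

```text
time_s: 4.83
ee_pos: [656.2, 213.5, 151.3]
ee_rot: [-180.0, 0.0, 95.4]
force: [-0.2, -0.2, -3.9]
gripper_width: 7.6
gripper_force: 45.0
time_s: 5.25
ee_pos: [656.2, 213.5, 262.6]
ee_rot: [180.0, 0.0, 95.4]
force: [-0.2, 0.4, -2.4]
gripper_width: 7.5
gripper_force: 45.0
```

```bash
python3 -m crank '[{"grip":0.0,"x":0,"y":-0.02,"z":0,"yaw":0},{"grip":0.0,"x":0,"y":-0.05,"z":0,"yaw":0},{"grip":0.0,"x":0,"y":-0.085,"z":0,"yaw":0},{"grip":0.0,"x":0,"y":-0.12,"z":0,"yaw":0},{"grip":0.0,"x":0,"y":-0.155,"z":0,"yaw":0}]'
python3 -m crank '[{"grip":0.0,"x":0,"y":-0.035,"z":0,"yaw":-0.02},{"grip":0.0,"x":0,"y":-0.065,"z":0,"yaw":-0.05},{"grip":0.0,"x":-0.002,"y":-0.089,"z":0,"yaw":-0.08},{"grip":0.0,"x":-0.002,"y":-0.089,"z":0.01,"yaw":-0.089},{"grip":0.0,"x":-0.002,"y":-0.089,"z":0.03,"yaw":-0.089}]'
python3 -m crank '[{"grip":0.0,"x":0,"y":0,"z":0.02,"yaw":0},{"grip":0.0,"x":0,"y":0,"z":0.04,"yaw":0},{"grip":0.0,"x":0,"y":0,"z":0.06,"yaw":0},{"grip":0.0,"x":0,"y":0,"z":0.075,"yaw":0},{"grip":0.0,"x":0,"y":0,"z":0.08,"yaw":0}]'
```

```text
time_s: 5.67
ee_pos: [500.6, 198.8, 261.7]
ee_rot: [179.9, -0.0, 95.4]
force: [-0.8, 0.2, -3.0]
gripper_width: 7.3
gripper_force: 45.0
time_s: 6.08
ee_pos: [414.5, 189.4, 234.0]
ee_rot: [179.5, -0.1, 100.5]
force: [0.9, 0.2, -3.6]
gripper_width: 7.8
gripper_force: 45.0
time_s: 6.5
ee_pos: [413.0, 188.3, 149.3]
ee_rot: [-179.9, 0.0, 100.5]
force: [-0.5, -0.8, -2.8]
gripper_width: 7.8
gripper_force: 45.0
```

Now I'll feel for contact with the ledge.

```bash
python3 -m crank '[{"grip":0.0,"x":0,"y":0,"z":0.002,"yaw":0},{"grip":0.0,"x":0,"y":0,"z":0.004,"yaw":0},{"grip":0.0,"x":0,"y":0,"z":0.006,"yaw":0},{"grip":0.0,"x":0,"y":0,"z":0.007,"yaw":0},{"grip":0.0,"x":0,"y":0,"z":0.007,"yaw":0}]'
python3 -m crank '[{"grip":0.0,"x":0,"y":0,"z":0.001,"yaw":0},{"grip":0.0,"x":0,"y":0,"z":0.002,"yaw":0},{"grip":0.0,"x":0,"y":0,"z":0.002,"yaw":0},{"grip":0.0,"x":0,"y":0,"z":0.002,"yaw":0},{"grip":0.0,"x":0,"y":0,"z":0.002,"yaw":0}]'
python3 snap.py w3; python3 -c "
from h import *
crop('pics/w3.png','pics/w3b.png',(100,60,420,300),2.5)"
```

```text
time_s: 6.92
ee_pos: [414.0, 188.8, 144.2]
ee_rot: [179.9, -0.0, 100.5]
force: [0.2, 1.0, -2.9]
gripper_width: 7.8
gripper_force: 45.0
time_s: 7.33
ee_pos: [413.6, 188.7, 141.8]
ee_rot: [180.0, 0.0, 100.5]
force: [0.5, -0.6, -2.5]
gripper_width: 7.7
gripper_force: 45.0
```

View pics/w3b.png

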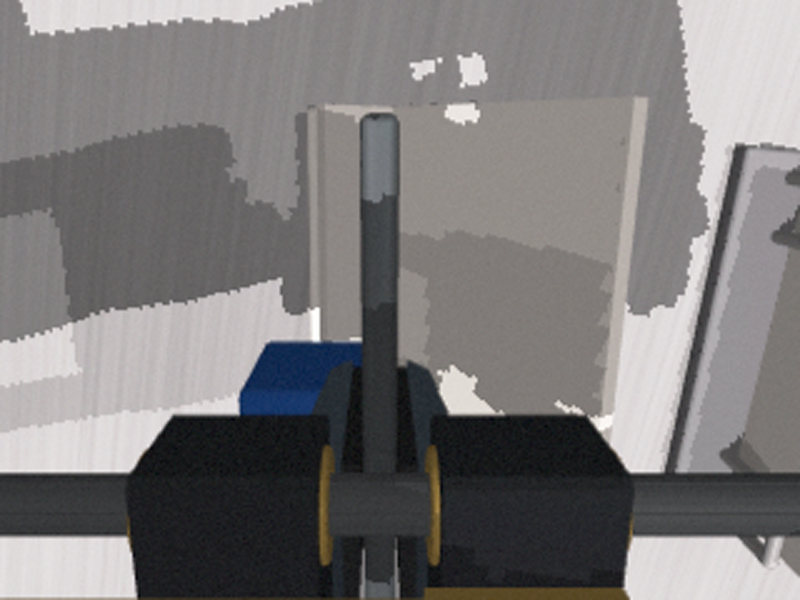

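The picture shows the lid edge-on over the ledge at x≈380, parallel to the stand. The blue handle is on the robot side at (300,380) and the back is to the right. I'll keep lowering.

```bash
python3 -m crank '[{"grip":0.0,"x":0,"y":0,"z":0.001,"yaw":0},{"grip":0.0,"x":0,"y":0,"z":0.002,"yaw":0},{"grip":0.0,"x":0,"y":0,"z":0.003,"yaw":0},{"grip":0.0,"x":0,"y":0,"z":0.003,"yaw":0},{"grip":0.0,"x":0,"y":0,"z":0.003,"yaw":0}]'
python3 -m crank '[{"grip":0.0,"x":0,"y":0,"z":0.001,"yaw":0},{"grip":0.0,"x":0,"y":0,"z":0.002,"yaw":0},{"grip":0.0,"x":0,"y":0,"z":0.002,"yaw":0},{"grip":0.0,"x":0,"y":0,"z":0.002,"yaw":0},{"grip":0.0,"x":0,"y":0,"z":0.002,"yaw":0}]'
```

```text
time_s: 7.8
ee_pos: [414.5, 189.1, 139.4]
ee_rot: [179.9, -0.0, 100.5]
force: [1.4, -0.8, 2.2]
gripper_width: 7.7
gripper_force: 45.0
time_s: 8.22
ee_pos: [415.4, 189.3, 138.4]
ee_rot: [179.7, -0.1, 100.5]
force: [0.7, -1.3, 7.8]
gripper_width: 7.7
gripper_force: 45.0
```

```bash
python3 -m crank '[{"grip":0.012,"x":0,"y":0,"z":-0.001,"yaw":0},{"grip":0.02,"x":0,"y":0,"z":-0.002,"yaw":0},{"grip":0.03,"x":0,"y":0,"z":-0.002,"yaw":0},{"grip":0.034,"x":0,"y":0,"z":-0.002,"yaw":0},{"grip":0.034,"x":0,"y":0,"z":-0.002,"yaw":0}]'
python3 -m crank '[{"grip":0.034,"x":0,"y":0.006,"z":0,"yaw":0},{"grip":0.034,"x":0,"y":0.012,"z":0,"yaw":0},{"grip":0.034,"x":0,"y":0.018,"z":0,"yaw":0},{"grip":0.034,"x":0,"y":0.024,"z":0,"yaw":0},{"grip":0.034,"x":0,"y":0.03,"z":0,"yaw":0}]'
python3 -m crank '[{"grip":0.034,"x":0,"y":0.006,"z":0,"yaw":0},{"grip":0.034,"x":0,"y":0.012,"z":0,"yaw":0},{"grip":0.034,"x":0,"y":0.018,"z":0,"yaw":0},{"grip":0.034,"x":0,"y":0.024,"z":0,"yaw":0},{"grip":0.034,"x":0,"y":0.03,"z":0,"yaw":0}]'
python3 snap.py w4; python3 -c "
from h import *
im=cv2.resize(grab_frame('scene')[170:330,240:410,::-1],None,fx=2.4,fy=2.4,interpolation=cv2.INTER_CUBIC)
b=cv2.imread('pics/w4.png')[40:280,60:300];b=cv2.resize(b,(384,384))
cv2.imwrite('pics/c4.png',np.hstack([im[:384,:400],b]))"
```

```text
time_s: 8.63
ee_pos: [413.3, 188.6, 138.4]
ee_rot: [-179.9, 0.0, 100.5]
force: [0.9, -0.1, -0.9]
gripper_width: 33.6
gripper_force: 0.1
time_s: 9.05
ee_pos: [444.1, 194.3, 138.7]
ee_rot: [180.0, 0.0, 100.5]
force: [-0.3, -0.1, 0.5]
gripper_width: 34.3
gripper_force: 0.2
time_s: 9.47
ee_pos: [473.1, 199.7, 138.7]
ee_rot: [-180.0, 0.0, 100.5]
force: [0.1, -0.3, 0.2]
gripper_width: 34.2
gripper_force: 0.0
```

View pics/c4.png

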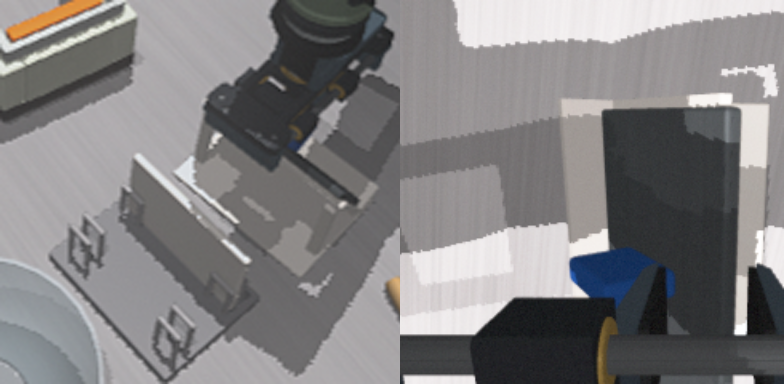

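The left panel shows the lid leaning on the stand under the gripper. The right panel shows it lying flat on the back, with the handle up at (620,275). I'll clear upwards and turn the tool for the handle grasp.

```bash
python3 -m crank '[{"grip":0.034,"x":0,"y":0,"z":-0.02,"yaw":0},{"grip":0.034,"x":0,"y":0,"z":-0.04,"yaw":0},{"grip":0.05,"x":0,"y":0,"z":-0.07,"yaw":-0.1},{"grip":0.05,"x":0,"y":-0.01,"z":-0.1,"yaw":-0.22},{"grip":0.05,"x":0,"y":-0.034,"z":-0.1,"yaw":-0.34}]'
python3 -m crank '[{"grip":0.05,"x":0,"y":0,"z":0,"yaw":-0.12},{"grip":0.05,"x":0,"y":0,"z":0,"yaw":-0.24},{"grip":0.05,"x":0,"y":0,"z":0,"yaw":-0.36},{"grip":0.05,"x":0,"y":0,"z":0,"yaw":-0.48},{"grip":0.05,"x":0,"y":0,"z":0,"yaw":-0.61}]'
python3 -m crank '[{"grip":0.05,"x":0,"y":0,"z":0,"yaw":-0.12},{"grip":0.05,"x":0,"y":0,"z":0,"yaw":-0.24},{"grip":0.05,"x":0,"y":0,"z":0,"yaw":-0.36},{"grip":0.05,"x":0,"y":0,"z":0,"yaw":-0.48},{"grip":0.05,"x":0,"y":0,"z":0,"yaw":-0.62}]'
python3 snap.py w5
python3 -c "
from h import *
crop('pics/w5.png','pics/w5b.png',(130,20,390,215),3)
print(state()['ee_pos'],state()['ee_rot'])"
```

```text
time_s: 9.98
ee_pos: [443.4, 195.0, 244.2]
ee_rot: [179.3, 0.1, 120.3]
force: [0.1, 1.1, 0.2]
gripper_width: 48.9
gripper_force: 0.0
time_s: 10.4
ee_pos: [438.6, 193.3, 238.7]
ee_rot: [-180.0, -0.0, 155.0]
force: [1.0, -0.4, 0.0]
gripper_width: 50.2
gripper_force: 0.0
time_s: 10.82
ee_pos: [438.6, 193.3, 238.7]
ee_rot: [-180.0, -0.0, -170.4]
force: [0.1, 0.3, 0.3]
gripper_width: 50.2
gripper_force: 0.0
[438.64802263 193.23729017 238.63894476] [-1.79980626e+02 -4.27796517e-02 -1.70124811e+02]
```

View pics/w5b.png

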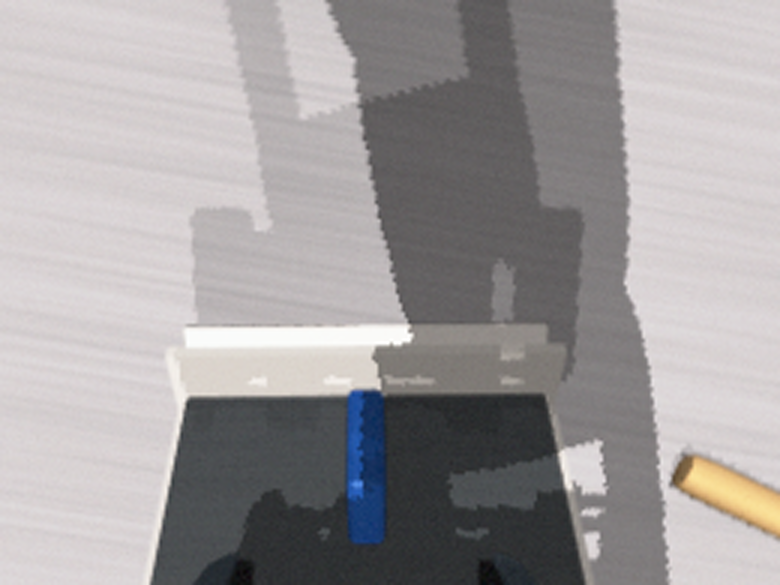

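The picture shows the lid seated parallel to the stand, with the handle bar from (366,395) to (366,540) and about 36 px wide.

Run:
```python
from h import *
import pickle
c=pickle.load(open("w5.pkl","rb"))
P=lambda u,v:(130+u/3,20+v/3)
a=atz(c,P(366,395),79);b=atz(c,P(366,541),120);print(a,b)
L=atz(c,P(187,398),33);Rr=atz(c,P(546,396),33);print("lid lower edge",L,Rr)
X=np.array([.983,.182]);o=np.array([415,189.3])
for h,z,s in((a,79,-12.7),(b,120,16)): print("pred",o+s*X)
```

```text
[405.9 189.   79. ] [450.9 196.5 120. ]
lid lower edge [426.6 112.5  33. ] [399.2 268.4  33. ]
pred [402.5159 186.9886]
pred [430.728 192.212]
```

```bash
python3 -m crank '[{"grip":0.05,"x":0.008,"y":0,"z":0.025,"yaw":0},{"grip":0.05,"x":0.016,"y":0.001,"z":0.055,"yaw":0},{"grip":0.05,"x":0.016,"y":0.001,"z":0.085,"yaw":0},{"grip":0.05,"x":0.016,"y":0.001,"z":0.11,"yaw":0},{"grip":0.05,"x":0.016,"y":0.001,"z":0.125,"yaw":0}]'
python3 -m crank '[{"grip":0.05,"x":0,"y":0,"z":0.008,"yaw":0},{"grip":0.05,"x":0,"y":0,"z":0.016,"yaw":0},{"grip":0.03,"x":0,"y":0,"z":0.016,"yaw":0},{"grip":0.01,"x":0,"y":0,"z":0.016,"yaw":0},{"grip":0.0,"x":0,"y":0,"z":0.016,"yaw":0}]' 12
python3 -m crank '[{"grip":0.0,"x":0,"y":0,"z":0,"yaw":0},{"grip":0.0,"x":0,"y":0,"z":0,"yaw":0},{"grip":0.0,"x":0,"y":0,"z":0,"yaw":0},{"grip":0.0,"x":0,"y":0,"z":0,"yaw":0},{"grip":0.0,"x":0,"y":0,"z":0,"yaw":0}]'
```

```text
time_s: 11.28
ee_pos: [421.2, 191.1, 111.3]
ee_rot: [-179.9, -0.2, -170.9]
force: [0.7, 0.2, 0.7]
gripper_width: 49.8
gripper_force: 0.0
time_s: 11.7
ee_pos: [424.0, 192.2, 98.7]
ee_rot: [180.0, 0.1, -170.7]
force: [-0.3, 0.5, 1.1]
gripper_width: 33.2
gripper_force: 0.0
time_s: 12.12
ee_pos: [423.6, 191.6, 98.4]
ee_rot: [-180.0, 0.1, -170.6]
force: [-0.1, -2.6, 5.0]
gripper_width: 14.1
gripper_force: 12.0
```

```bash
python3 -m crank '[{"grip":0.0,"x":0,"y":0,"z":-0.005,"yaw":0},{"grip":0.0,"x":0,"y":0,"z":-0.015,"yaw":0},{"grip":0.0,"x":0,"y":0,"z":-0.03,"yaw":0},{"grip":0.0,"x":0,"y":0,"z":-0.045,"yaw":0},{"grip":0.0,"x":0,"y":0,"z":-0.06,"yaw":0}]'
python3 -m crank '[{"grip":0.0,"x":0,"y":0,"z":-0.02,"yaw":0},{"grip":0.0,"x":0,"y":0,"z":-0.04,"yaw":0},{"grip":0.0,"x":0,"y":0,"z":-0.06,"yaw":0},{"grip":0.0,"x":0,"y":0,"z":-0.08,"yaw":0},{"grip":0.0,"x":0,"y":0,"z":-0.1,"yaw":0}]'
python3 snap.py w6
python3 - <<'E'
from h import *
im=grab_frame('scene')[60:330,190:430,::-1]
b=cv2.imread('pics/w6.png');m=grab_frame('top')[:,:,::-1];cv2.imwrite('pics/t6.png',m);cv2.imwrite('pics/s6.png',grab_frame('scene')[:,:,::-1])
b=cv2.resize(b,(400,300))
m=cv2.resize(m[160:255,250:385],(400,281))
cv2.imwrite('pics/c6.png',np.hstack([cv2.resize(im,(400,450)),np.vstack([b,m])[:450] if False else cv2.resize(np.vstack([b,m]),(310,450))]))
E
```

```text
time_s: 12.53
ee_pos: [422.2, 191.8, 157.7]
ee_rot: [180.0, -0.1, -170.8]
force: [0.6, 0.1, -2.2]
gripper_width: 14.1
gripper_force: 12.0
time_s: 12.95
ee_pos: [422.2, 191.9, 258.1]
ee_rot: [180.0, -0.1, -170.7]
force: [-0.1, -0.5, -3.4]
gripper_width: 13.8
gripper_force: 12.0
```

View pics/c6.png

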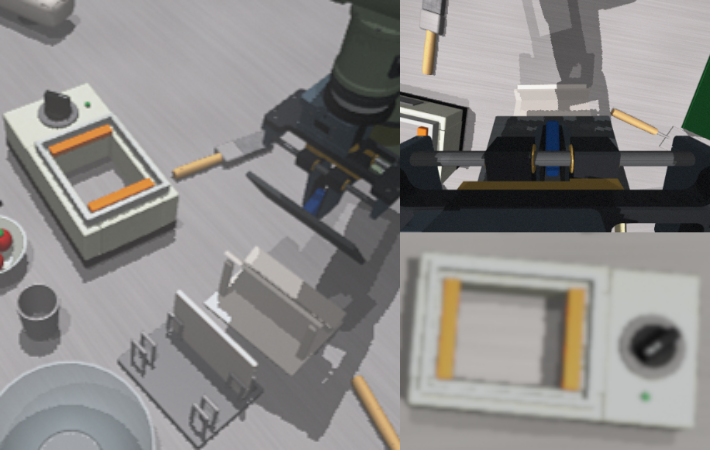

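The composite shows the lid held by its handle and still tilted about 35°. Both orange seals are visible, and the dial bar points up and to the right. All ten views are used, so from here I measure with image code: the seals by colour, in the top and scene cameras.

```bash
cat >> h.py <<'E'
def orange(im,amin=60):
    h=cv2.cvtColor(im,cv2.COLOR_BGR2HSV);m=cv2.inRange(h,(8,170,110),(24,255,255))
    n,l,s,c=cv2.connectedComponentsWithStats(m)
    out=[]
    for i in range(1,n):
        if s[i,4]>amin:
            ys,xs=np.nonzero(l==i);out.append((s[i,4],s[i,:4].tolist(),c[i],cv2.minAreaRect(np.c_[xs,ys].astype(np.float32))))
    return sorted(out,key=lambda o:-o[0])
E
python3 - <<'E'
from h import *
cs={n:camera_model(n) for n in("top","scene")}
for n,f in(("top","pics/t6.png"),("scene","pics/s6.png"),("top","pics/top0.png")):
    im=cv2.imread(f)
    for a,b,c,r in orange(im):
        bx=cv2.boxPoints(r)
        print(f,a,b,np.round(c,1),np.round(atz(cs[n],c,106),1),[np.round(x,1) for x in r])
E
```

```text
pics/s6.png 199 [243, 167, 39, 20] [261.9 176.4] [558.  -62.5 106. ] [array([261.9, 176.3]), array([ 5., 40.]), np.float64(66.8)]
pics/s6.png 170 [220, 135, 37, 17] [237.6 143.1] [ 546.1 -199.2  106. ] [array([237.6, 143. ]), array([ 4.5, 37.9]), np.float64(68.6)]
```

```bash
sed -i 's/(8,170,110),(24/(6,110,90),(28/' h.py
python3 - <<'E'
from h import *
cs={n:camera_model(n) for n in("top","scene")}
P={}
for n,f in(("top","pics/t6.png"),("scene","pics/s6.png")):
    im=cv2.imread(f);P[n]=[]
    for a,b,c,r in orange(im):
        p=atz(cs[n],c,106)
        if 450<p[0]<650 and -260<p[1]<0:
            P[n].append((p[1],c)); print(n,a,b,np.round(c,1),p,[np.round(x,1) for x in r])
    P[n].sort(key=lambda q:-q[0])
for i in(0,1): print(tri([(cs["top"],P["top"][i][1]),(cs["scene"],P["scene"][i][1])]))
# dial: dark blob
im=cv2.imread("pics/t6.png");g=cv2.cvtColor(im,cv2.COLOR_BGR2GRAY);sub=g[190:230,345:378];print(sub[::2,::2])
E
```

```text
top 315 [320, 185, 10, 44] [324.7 206.3] [ 542.  -195.6  106. ] [array([324.6, 206.4]), array([ 7.2, 43.2]), np.float64(3.5)]
top 272 [266, 181, 11, 43] [270.5 201.5] [554.  -61.5 106. ] [array([270.8, 202. ]), array([ 7.1, 42.5]), np.float64(4.9)]
scene 264 [219, 135, 38, 19] [237.7 143.7] [ 547. -197.  106.] [array([237.9, 143.6]), array([ 7.1, 38.4]), np.float64(68.2)]
scene 240 [243, 167, 40, 20] [262.1 176.3] [557.2 -62.6 106. ] [array([262.1, 176.2]), array([ 5.9, 41.4]), np.float64(66.8)]
(array([555.4, -62.5, 104.4]), np.float64(1.6))
(array([ 544.1, -197.6,  103.1]), np.float64(2.2))
[[194 194 194 194 194 194 194 194 194 194 194 194 194 194 194 193 194]
 [194 194 194 194 194 194 194 194 194 194 194 194 194 194 194 194 193]
 [194 194 194 194 193 192 191 188 190 192 193 194 194 194 194 194 193]
 [194 194 193 189 172 156 155 151 154 163 177 191 194 193 194 194 194]
 [194 193 177 148 135 135 134 133 133 134 141 160 184 193 194 194 194]
 [193 182 144 134 134 118  91  86  86  95 118 124 141 182 193 193 194]
 [190 151 135 132 103  65  47  42  33  30  49  55  61 131 185 193 193]
 [1
[... 220 characters left out ...]
103  47  22  22  62 109 108  73  40  41  65 125 145 184 192]
 [155 132 120  63  17  24  84 109  65  43  46  50  81 130 150 187 192]
 [175 132 136 114  48  11  34  46  46  52  53  58 107 137 156 189 191]
 [188 149 137 136 104  53  41  52  54  55  62  99 133 142 176 193 191]
 [194 180 137 139 133 111  91  78  77  92 114 135 140 154 187 194 191]
 [194 192 172 140 138 138 138 134 133 138 139 142 152 182 193 194 191]
 [194 194 193 183 164 146 139 142 143 145 151 170 184 193 193 194 191]
 [194 194 194 194 192 184 173 167 170 180 186 193 194 194 194 194 191]
 [194 194 194 194 194 193 193 193 193 194 193 194 194 194 194 193 191]
 [194 194 194 194 194 191 189 193 194 194 193 194 194 194 193 194 190]]
```

```bash
python3 -m crank '[{"grip":0.0,"x":-0.006,"y":-0.013,"z":0,"yaw":0},{"grip":0.0,"x":-0.018,"y":-0.036,"z":0,"yaw":0},{"grip":0.0,"x":-0.031,"y":-0.064,"z":0,"yaw":0},{"grip":0.0,"x":-0.045,"y":-0.094,"z":0,"yaw":0},{"grip":0.0,"x":-0.059,"y":-0.124,"z":0,"yaw":0}]' 14
python3 -m crank '[{"grip":0.0,"x":-0.014,"y":-0.03,"z":0,"yaw":0},{"grip":0.0,"x":-0.028,"y":-0.06,"z":0,"yaw":0},{"grip":0.0,"x":-0.042,"y":-0.09,"z":0,"yaw":0},{"grip":0.0,"x":-0.056,"y":-0.12,"z":0,"yaw":0},{"grip":0.0,"x":-0.07,"y":-0.15,"z":0,"yaw":0}]'
python3 -m crank '[{"grip":0.0,"x":-0.012,"y":-0.025,"z":0,"yaw":0.05},{"grip":0.0,"x":-0.023,"y":-0.048,"z":0,"yaw":0.1},{"grip":0.0,"x":-0.033,"y":-0.066,"z":0,"yaw":0.15},{"grip":0.0,"x":-0.038,"y":-0.078,"z":0,"yaw":0.2},{"grip":0.0,"x":-0.039,"y":-0.08,"z":0,"yaw":0.246}]'
python3 -m crank '[{"grip":0.0,"x":0,"y":0,"z":0,"yaw":0},{"grip":0.0,"x":0,"y":0,"z":0,"yaw":0},{"grip":0.0,"x":0,"y":0,"z":0,"yaw":0},{"grip":0.0,"x":0,"y":0,"z":0,"yaw":0},{"grip":0.0,"x":0,"y":0,"z":0,"yaw":0}]'
python3 snap.py w7
python3 - <<'E'
from h import *
import pickle
c=pickle.load(open("w7.pkl","rb"));im=cv2.imread("pics/w7.png")
for a,b,p,r in orange(im):print(a,b,np.round(p,1),atz(c,p,107),[np.round(x,1) for x in r],[atz(c,q,107) for q in cv2.boxPoints(r)])
E
```

```text
time_s: 13.57
ee_pos: [500.8, 77.9, 255.4]
ee_rot: [180.0, -0.3, -170.7]
force: [0.6, 0.3, -3.0]
gripper_width: 13.8
gripper_force: 14.0
time_s: 13.98
ee_pos: [594.3, -59.0, 254.9]
ee_rot: [179.9, -0.3, -170.7]
force: [0.4, 1.2, -2.1]
gripper_width: 13.6
gripper_force: 14.0
time_s: 14.4
ee_pos: [646.4, -132.6, 253.9]
ee_rot: [-180.0, -0.3, 174.9]
force: [-0.4, -0.5, -3.0]
gripper_width: 13.8
gripper_force: 14.0
time_s: 14.82
ee_pos: [645.9, -129.8, 257.6]
ee_rot: [180.0, -0.0, 175.3]
force: [-0.2, -0.8, -3.8]
gripper_width: 13.8
gripper_force: 14.0
2002 [298, 36, 24, 111] [309.4  90.1] [552.1 -60.  107. ] [array([309.1,  90.9]), array([ 18.8, 111.1]), np.float64(3.6)] [array([609.4, -76.1, 107. ]), array([499.3, -64.9, 107. ]), array([502. , -46.2, 107. ]), array([612.4, -55.3, 107. ])]
1897 [170, 35, 24, 112] [181.5  89.6] [ 540.5 -194.4  107. ] [array([181.3,  90.5]), array([111.8,  18.3]), np.float64(87.3)] [array([ 488.5, -198.5,  107. ]), array([ 489.2, -180.1,  107. ]), array([ 600. , -190.5,  107. ]), array([ 599.3, -210.9,  107. ])]
91 [217, 250, 4, 33] [218.6 265.4] [ 751.2 -179.3  107. ] [array([218.5, 266. ]), array([32.,  3.]), np.float64(90.0)] [array([ 729.7, -178.9,  107. ]), array([ 730. , -175.2,  107. ]), array([ 775.2, -180.4,  107. ]), array([ 774.9, -184.2,  107. ])]
```

The three cameras agree: the well's middle is at about (550,-129) with melter yaw -4.9°, and the seals measure 136 mm apart and 110 mm long. I'll move the tilted lid's lower edge over the near side of the frame.

```bash
python3 -m crank '[{"grip":0.0,"x":0.02,"y":-0.001,"z":0,"yaw":0},{"grip":0.0,"x":0.05,"y":-0.002,"z":0.0,"yaw":0},{"grip":0.0,"x":0.08,"y":-0.004,"z":0.01,"yaw":0},{"grip":0.0,"x":0.11,"y":-0.006,"z":0.02,"yaw":0},{"grip":0.0,"x":0.13,"y":-0.007,"z":0.03,"yaw":0.003}]' 14
python3 -m crank '[{"grip":0.0,"x":0.01,"y":0,"z":0.01,"yaw":0},{"grip":0.0,"x":0.01,"y":0,"z":0.02,"yaw":0},{"grip":0.0,"x":0.01,"y":0,"z":0.03,"yaw":0},{"grip":0.0,"x":0.01,"y":0,"z":0.036,"yaw":0},{"grip":0.0,"x":0.01,"y":0,"z":0.036,"yaw":0}]'
cat > area.py <<'E'
from h import *
import sys
# pictures for dark/blue blob statistics around the gripper, scene camera
im=np.ascontiguousarray(grab_frame("scene")[:,:,::-1]);cv2.imwrite(f"pics/a{sys.argv[1]}.png",im)
h=cv2.cvtColor(im,cv2.COLOR_BGR2HSV)
b=cv2.inRange(h,(100,120,40),(125,255,255));roi=np.zeros_like(b);roi[60:260,150:420]=255
print("blue",cv2.countNonZero(b&roi),"bbox",cv2.boundingRect(b&roi))
d=cv2.inRange(im,(0,0,0),(85,85,85))&roi
c=camera_model("scene");o=orange(im,20)
print("dark",cv2.countNonZero(d),"orange",[(a,bb) for a,bb,_,_ in o])
E
python3 area.py 1
```

```text
time_s: 15.28
ee_pos: [513.1, -126.0, 227.8]
ee_rot: [-180.0, -0.0, 175.1]
force: [-1.4, 0.3, -2.2]
gripper_width: 14.3
gripper_force: 14.0
time_s: 15.7
ee_pos: [506.3, -125.4, 190.2]
ee_rot: [180.0, -0.1, 175.0]
force: [-0.2, 0.1, -3.2]
gripper_width: 13.7
gripper_force: 14.0
blue 25 bbox (253, 129, 6, 7)
dark 7708 orange [(np.int32(244), [242, 167, 41, 20]), (np.int32(219), [219, 137, 32, 17]), (np.int32(167), [157, 69, 19, 12]), (np.int32(34), [416, 302, 19, 32])]
```

```bash
python3 -m crank '[{"grip":0.0,"x":0,"y":0,"z":0,"yaw":0},{"grip":0.0,"x":0,"y":0,"z":0,"yaw":0},{"grip":0.0,"x":0,"y":0,"z":0,"yaw":0},{"grip":0.0,"x":0,"y":0,"z":0,"yaw":0},{"grip":0.0,"x":0,"y":0,"z":0,"yaw":0}]' 7
python3 area.py 2
```

```text
time_s: 16.17
ee_pos: [506.3, -125.7, 192.0]
ee_rot: [-180.0, 0.0, 175.0]
force: [0.3, 0.7, -4.0]
gripper_width: 13.7
gripper_force: 7.0
blue 25 bbox (253, 129, 6, 7)
dark 7688 orange [(np.int32(245), [242, 167, 41, 20]), (np.int32(221), [219, 137, 32, 17]), (np.int32(167), [157, 69, 19, 12]), (np.int32(59), [404, 286, 31, 48]), (np.int32(31), [294, 156, 22, 7])]
```

```bash
python3 -m crank '[{"grip":0.0,"x":0,"y":0,"z":0.004,"yaw":0},{"grip":0.0,"x":0,"y":0,"z":0.007,"yaw":0},{"grip":0.0,"x":0,"y":0,"z":0.01,"yaw":0},{"grip":0.0,"x":0,"y":0,"z":0.01,"yaw":0},{"grip":0.0,"x":0,"y":0,"z":0.01,"yaw":0}]'
python3 -m crank '[{"grip":0.0,"x":0,"y":0,"z":0.001,"yaw":0},{"grip":0.0,"x":0,"y":0,"z":0.003,"yaw":0},{"grip":0.0,"x":0,"y":0,"z":0.004,"yaw":0},{"grip":0.0,"x":0,"y":0,"z":0.004,"yaw":0},{"grip":0.0,"x":0,"y":0,"z":0.004,"yaw":0}]'
```

```text
time_s: 16.63
ee_pos: [505.9, -125.6, 181.5]
ee_rot: [180.0, -0.0, 175.0]
force: [0.4, 0.1, -3.1]
gripper_width: 13.7
gripper_force: 7.0
time_s: 17.05
ee_pos: [508.0, -125.8, 179.5]
ee_rot: [-180.0, 0.3, 175.0]
force: [2.1, 1.4, 5.6]
gripper_width: 13.7
gripper_force: 7.0
```

```bash
python3 -m crank '[{"grip":0.0,"x":0,"y":0,"z":-0.005,"yaw":0},{"grip":0.0,"x":0.006,"y":0,"z":-0.005,"yaw":0},{"grip":0.0,"x":0.011,"y":0,"z":-0.005,"yaw":0},{"grip":0.0,"x":0.011,"y":0,"z":-0.003,"yaw":0},{"grip":0.0,"x":0.011,"y":0,"z":-0.001,"yaw":0}]'
python3 -m crank '[{"grip":0.0,"x":-0.003,"y":0,"z":0,"yaw":0},{"grip":0.0,"x":-0.006,"y":0,"z":0.001,"yaw":0},{"grip":0.0,"x":-0.01,"y":0,"z":0.002,"yaw":0},{"grip":0.0,"x":-0.014,"y":0,"z":0.003,"yaw":0},{"grip":0.0,"x":-0.018,"y":0,"z":0.004,"yaw":0}]'
python3 area.py 3
```

```text
time_s: 17.47
ee_pos: [496.7, -124.9, 180.8]
ee_rot: [-180.0, 0.4, 175.0]
force: [2.8, 1.7, 9.8]
gripper_width: 13.9
gripper_force: 7.0
time_s: 17.88
ee_pos: [512.0, -126.1, 173.4]
ee_rot: [180.0, -0.2, 175.0]
force: [-0.7, -0.7, -1.4]
gripper_width: 14.1
gripper_force: 7.0
blue 25 bbox (251, 131, 7, 11)
dark 8111 orange [(np.int32(234), [242, 168, 40, 19]), (np.int32(168), [157, 69, 19, 12]), (np.int32(156), [219, 141, 24, 13]), (np.int32(60), [404, 286, 32, 51])]
```

```bash
python3 snap.py w8
python3 - <<'E'
from h import *
import pickle
for n in("w7","w8"):
    im=cv2.imread(f"pics/{n}.png")
    for u in(165,200,230,280,310,340): print(n,u,[tuple(int(k)//10 for k in im[v,u]) for v in range(100,216,6)])
E
```

```text
w7 165 [(6, 6, 7), (10, 10, 10), (15, 15, 15), (23, 23, 23), (23, 23, 23), (23, 24, 23), (23, 23, 23), (23, 23, 23), (24, 24, 23), (23, 23, 23), (24, 23, 23), (23, 24, 23), (18, 18, 19), (18, 18, 18), (18, 18, 18), (18, 18, 19), (6, 5, 5), (6, 6, 5), (6, 6, 5), (6, 6, 5)]
w7 200 [(8, 8, 9), (8, 9, 9), (8, 8, 8), (8, 8, 8), (8, 8, 8), (8, 8, 8), (8, 8, 8), (8, 8, 8), (22, 23, 23), (10, 10, 10), (22, 22, 22), (20, 22, 22), (18, 17, 18), (18, 18, 18), (18, 18, 18), (18, 18, 18), (3, 3, 3), (3, 3, 3), (4, 4, 3), (3, 3, 3)]
w7 230 [(20, 20, 21), (20, 20, 20), (19, 19, 20), (19, 19, 20), (19, 19, 19), (19, 19, 19), (19, 18, 19), (9, 10, 10), (22, 23, 23), (11, 11, 11), (22, 23, 22), (21, 22, 22), (18, 17, 18), (11, 10, 11), (11, 11, 11), (17, 17, 17), (3, 3, 3), (6, 5, 5), (4, 3, 3), (4, 3, 3)]
w7 280 [(17, 17, 18), (17, 17, 18), (18, 18, 18), (18, 18, 18), (21, 20, 21), (21, 21, 21), (17, 17, 17), (9, 10, 10), (22, 23, 23), (11, 11, 11), (22, 22, 22), (21, 22, 22), (11, 11, 11), (11, 11, 11), (11, 11, 11), (11, 11, 11), (3, 3, 3), (3, 3, 3), (4, 3, 3), (3, 3, 3)]
w7 310 [(5, 14, 23), (5, 
[... 1414 characters left out ...]
, 15, 16), (12, 12, 12), (16, 17, 17), (21, 22, 22), (21, 22, 22), (21, 21, 21), (22, 22, 22), (12, 13, 13), (7, 7, 7), (7, 6, 6), (4, 3, 3), (3, 3, 3), (4, 3, 3), (3, 3, 3)]
w8 310 [(16, 16, 16), (16, 16, 16), (16, 16, 16), (15, 15, 16), (15, 15, 16), (16, 16, 16), (16, 16, 16), (9, 10, 10), (10, 12, 11), (14, 15, 15), (10, 11, 11), (14, 15, 15), (15, 15, 15), (10, 11, 11), (5, 4, 4), (4, 4, 4), (3, 3, 3), (4, 4, 4), (4, 4, 4), (3, 4, 3)]
w8 340 [(11, 11, 11), (11, 11, 11), (10, 10, 10), (10, 10, 11), (9, 9, 9), (8, 8, 8), (8, 8, 8), (8, 8, 8), (9, 10, 10), (10, 11, 11), (11, 11, 12), (10, 10, 10), (10, 10, 10), (11, 12, 11), (4, 3, 3), (3, 3, 3), (3, 3, 3), (3, 3, 3), (4, 4, 4), (4, 3, 3)]
```

```bash
cat > edge.py <<'E'
from h import *
import sys
c=camera_model("wrist");im=np.ascontiguousarray(grab_frame("wrist")[:,:,::-1]);cv2.imwrite(f"pics/e{sys.argv[1]}.png",im)
g=im.mean(2);X=np.array([.9963,-.0854]);Y=np.array([.0854,.9963]);o=np.array([550,-128.7])
def m(u,v,z):
    p=atz(c,(u,v),z)[:2]-o;return np.round([p@X,p@Y],1).tolist()
for u in(170,200,230,280,310,330):
    v=next((v for v in range(60,186) if g[v,u]<85 and g[v+2:v+5,u].max()<85),None)
    if v is None: print(u,None);continue
    print(u,v,"edge@110",m(u,v,110),"before",[int(g[k,u]) for k in range(v-14,v+4)])
p=np.array(state()["ee_pos"]);q=p[:2]-o
print("tcp melter",np.round([q@X,q@Y,p[2]],1))
# left/right ends of the dark plate on row v
for v in(int(sys.argv[2]),) if len(sys.argv)>2 else ():
    xs=np.nonzero(g[v,:]<85)[0];print("row",v,xs.min(),xs.max(),[int(k) for k in g[v,100:420:8]])
E
python3 edge.py 1 188
```

```text
170 179 edge@110 [-61.4, -66.7] before [88, 209, 222, 221, 221, 221, 219, 217, 219, 220, 220, 218, 136, 110, 80, 62, 66, 65]
200 179 edge@110 [-61.3, -42.1] before [79, 213, 225, 224, 225, 223, 223, 224, 223, 222, 223, 217, 217, 136, 80, 61, 63, 66]
230 179 edge@110 [-61.3, -17.5] before [87, 216, 225, 227, 226, 224, 226, 224, 223, 224, 223, 221, 219, 134, 80, 62, 66, 68]
280 179 edge@110 [-61.3, 23.4] before [79, 211, 224, 224, 223, 222, 222, 221, 221, 223, 222, 220, 217, 136, 81, 67, 68, 68]
310 179 edge@110 [-61.2, 48.0] before [77, 146, 157, 158, 154, 158, 154, 155, 157, 155, 145, 121, 115, 111, 80, 47, 46, 44]
330 127 edge@110 [-102.8, 61.2] before [109, 105, 110, 110, 109, 107, 110, 108, 109, 86, 83, 83, 86, 80, 82, 85, 83, 81]
tcp melter [-37.5  -0.6 173.6]
row 188 150 356 [237, 238, 238, 237, 237, 213, 208, 64, 68, 64, 45, 35, 36, 63, 64, 69, 67, 66, 65, 33, 33, 39, 40, 69, 75, 45, 42, 45, 38, 43, 41, 69, 82, 229, 159, 107, 112, 112, 110, 189]
```

The code puts the lid's near edge at X≈-61, inside the near frame wall, and the tilt is coming down to about 39°. I'll continue the arc.

```bash
python3 -m crank '[{"grip":0.0,"x":-0.004,"y":0,"z":0.001,"yaw":0},{"grip":0.0,"x":-0.008,"y":0,"z":0.003,"yaw":0},{"grip":0.0,"x":-0.012,"y":0,"z":0.005,"yaw":0},{"grip":0.0,"x":-0.016,"y":0,"z":0.008,"yaw":0},{"grip":0.0,"x":-0.018,"y":0,"z":0.009,"yaw":0}]'
python3 edge.py 2 | grep -v before; python3 edge.py 3|cut -c1-40
python3 -m crank '[{"grip":0.0,"x":-0.003,"y":0,"z":0.002,"yaw":0},{"grip":0.0,"x":-0.006,"y":0,"z":0.004,"yaw":0},{"grip":0.0,"x":-0.01,"y":0,"z":0.007,"yaw":0},{"grip":0.0,"x":-0.013,"y":0,"z":0.01,"yaw":0},{"grip":0.0,"x":-0.013,"y":0,"z":0.011,"yaw":0}]'
python3 edge.py 4 |cut -c1-40
```

```text
time_s: 18.45
ee_pos: [531.8, -127.8, 165.4]
ee_rot: [180.0, 0.0, 175.0]
force: [-0.8, 0.3, -1.6]
gripper_width: 13.8
gripper_force: 7.0
tcp melter [-18.1  -0.7 165.3]
170 160 edge@110 [-58.9, -63.0] before [
200 160 edge@110 [-58.9, -39.8] before [
230 161 edge@110 [-58.1, -16.6] before [
280 161 edge@110 [-58.1, 22.1] before [2
310 160 edge@110 [-58.8, 45.2] before [1
330 106 edge@110 [-98.8, 57.7] before [1
tcp melter [-18.4  -0.7 165.4]
time_s: 18.97
ee_pos: [545.0, -129.1, 154.3]
ee_rot: [-180.0, 0.1, 175.0]
force: [1.7, 0.6, 0.3]
gripper_width: 14.2
gripper_force: 7.0
170 184 edge@110 [-29.5, -61.2] before [
200 166 edge@110 [-43.2, -38.0] before [
230 154 edge@110 [-52.0, -15.7] before [
280 155 edge@110 [-51.3, 20.7] before [2
310 147 edge@110 [-57.0, 42.2] before [2
330 99 edge@110 [-89.9, 54.1] before [18
tcp melter [ -5.1  -0.8 154.5]
```

```bash
python3 - <<'E'
from h import *
for n in("e3","e4"):
    g=cv2.imread(f"pics/{n}.png").mean(2).astype(int)
    for u in(150,170,190,210,240,270,300,320): print(n,u,g[100:190:3,u].tolist())
E
python3 area.py 4
```

```text
e3 150 [186, 185, 161, 161, 154, 154, 155, 127, 94, 213, 228, 227, 223, 225, 181, 225, 224, 224, 91, 71, 56, 73, 75, 72, 74, 75, 74, 73, 80, 76]
e3 170 [158, 157, 158, 156, 157, 159, 156, 129, 97, 213, 225, 226, 225, 224, 185, 228, 227, 228, 210, 219, 70, 74, 70, 73, 74, 80, 78, 71, 80, 75]
e3 190 [159, 162, 161, 155, 157, 152, 153, 145, 108, 214, 224, 225, 226, 225, 190, 231, 230, 228, 218, 218, 95, 72, 71, 74, 72, 78, 77, 72, 81, 73]
e3 210 [164, 161, 158, 159, 157, 156, 154, 143, 108, 216, 226, 227, 226, 225, 192, 231, 230, 231, 210, 220, 68, 71, 72, 73, 77, 81, 75, 74, 77, 76]
e3 240 [161, 157, 161, 155, 158, 159, 160, 141, 108, 218, 227, 225, 227, 224, 194, 232, 231, 231, 218, 215, 67, 74, 73, 73, 73, 74, 73, 74, 78, 38]
e3 270 [161, 160, 160, 159, 160, 161, 154, 132, 95, 216, 224, 224, 221, 222, 188, 228, 228, 228, 220, 218, 104, 78, 78, 72, 77, 76, 78, 78, 79, 50]
e3 300 [188, 184, 163, 160, 162, 160, 159, 129, 97, 213, 225, 222, 224, 221, 182, 222, 223, 222, 210, 215, 67, 74, 77, 71, 42, 40, 41, 40, 38, 47]
e3 320 [159, 163, 158, 163, 167, 161, 164, 131, 87, 139, 122, 115, 11
[... 685 characters left out ...]
 227, 226, 224, 126, 236, 234, 236, 190, 220, 215, 182, 79, 83, 85, 79, 83, 84, 82, 81, 85, 80, 82, 82, 80, 79]
e4 270 [159, 162, 138, 205, 224, 223, 222, 223, 126, 232, 233, 230, 190, 222, 220, 189, 80, 82, 84, 81, 80, 82, 83, 80, 86, 79, 83, 81, 83, 81]
e4 300 [165, 156, 161, 206, 225, 225, 224, 221, 127, 224, 224, 225, 181, 211, 217, 185, 76, 82, 82, 77, 82, 82, 82, 42, 42, 41, 41, 38, 38, 41]
e4 320 [159, 162, 164, 206, 224, 221, 149, 115, 83, 108, 108, 107, 110, 114, 113, 104, 40, 41, 44, 42, 53, 54, 52, 54, 55, 56, 57, 50, 50, 53]
blue 12 bbox (242, 144, 5, 11)
dark 8939 orange [(np.int32(169), [157, 69, 19, 12]), (np.int32(139), [242, 172, 38, 16]), (np.int32(60), [403, 286, 33, 51])]
```

```bash
python3 -m crank '[{"grip":0.0,"x":-0.002,"y":0,"z":0.002,"yaw":0},{"grip":0.0,"x":-0.004,"y":0,"z":0.004,"yaw":0},{"grip":0.0,"x":-0.005,"y":0,"z":0.006,"yaw":0},{"grip":0.0,"x":-0.006,"y":0,"z":0.007,"yaw":0},{"grip":0.0,"x":-0.006,"y":0,"z":0.007,"yaw":0}]'
sed -i 's/<85/<100/g' edge.py; python3 edge.py 5 |cut -c1-40; python3 area.py 5
```

```text
time_s: 19.48
ee_pos: [550.0, -129.5, 147.5]
ee_rot: [-180.0, -0.0, 175.0]
force: [-0.4, 0.6, -1.9]
gripper_width: 14.1
gripper_force: 7.0
170 141 edge@110 [-57.1, -56.6] before [
200 141 edge@110 [-57.0, -35.8] before [
230 141 edge@110 [-57.0, -14.9] before [
280 141 edge@110 [-57.0, 19.7] before [2
310 141 edge@110 [-57.0, 40.5] before [2
330 96 edge@110 [-86.6, 52.1] before [18
tcp melter [  0.   -0.8 147.5]
blue 9 bbox (241, 148, 4, 3)
dark 8952 orange [(np.int32(167), [157, 69, 19, 12]), (np.int32(50), [244, 175, 29, 12]), (np.int32(30), [415, 302, 17, 27])]
```

```bash
python3 -m crank '[{"grip":0.0,"x":0,"y":0,"z":0.001,"yaw":0},{"grip":0.0,"x":0.001,"y":0,"z":0.002,"yaw":0},{"grip":0.0,"x":0.002,"y":0.001,"z":0.003,"yaw":0},{"grip":0.0,"x":0.002,"y":0.001,"z":0.003,"yaw":0},{"grip":0.0,"x":0.002,"y":0.001,"z":0.003,"yaw":0}]'
python3 edge.py 6 |cut -c1-40; python3 area.py 6
```

```text
time_s: 20.0
ee_pos: [548.5, -128.4, 145.2]
ee_rot: [-180.0, 0.1, 175.0]
force: [1.5, -0.0, 0.5]
gripper_width: 14.0
gripper_force: 7.0
170 140 edge@110 [-59.5, -54.9] before [
200 140 edge@110 [-59.5, -34.4] before [
230 140 edge@110 [-59.4, -13.8] before [
280 140 edge@110 [-59.5, 20.4] before [2
310 140 edge@110 [-59.4, 40.9] before [2
330 97 edge@110 [-87.3, 52.4] before [18
tcp melter [ -1.5   0.2 145.2]
blue 11 bbox (242, 148, 4, 4)
dark 8988 orange [(np.int32(167), [157, 69, 19, 12]), (np.int32(57), [404, 286, 31, 48])]
```

```bash
python3 -m crank '[{"grip":0.013,"x":0,"y":0,"z":0,"yaw":0},{"grip":0.018,"x":0,"y":0,"z":0,"yaw":0},{"grip":0.025,"x":0,"y":0,"z":0,"yaw":0},{"grip":0.03,"x":0,"y":0,"z":0,"yaw":0},{"grip":0.03,"x":0,"y":0,"z":0,"yaw":0}]'
python3 -m crank '[{"grip":0.03,"x":0,"y":0,"z":-0.02,"yaw":0},{"grip":0.03,"x":0,"y":0,"z":-0.05,"yaw":0},{"grip":0.03,"x":0,"y":0,"z":-0.08,"yaw":0},{"grip":0.03,"x":-0.02,"y":0,"z":-0.11,"yaw":0},{"grip":0.03,"x":-0.04,"y":0,"z":-0.13,"yaw":0}]'
python3 -m crank '[{"grip":0.03,"x":-0.03,"y":0,"z":0,"yaw":0},{"grip":0.03,"x":-0.06,"y":0,"z":0,"yaw":0},{"grip":0.03,"x":-0.07,"y":0,"z":0,"yaw":0},{"grip":0.03,"x":-0.07,"y":0,"z":0,"yaw":0},{"grip":0.03,"x":-0.07,"y":0,"z":0,"yaw":0}]'
python3 snap.py w9
python3 - <<'E'
from h import *
import pickle
c=pickle.load(open("w9.pkl","rb"));im=cv2.imread("pics/w9.png");g=im.mean(2)
X=np.array([.9963,-.0854]);Y=np.array([.0854,.9963]);o=np.array([550,-128.7])
f=lambda p:np.round([(p[:2]-o)@X,(p[:2]-o)@Y],1)
h=cv2.cvtColor(im,cv2.COLOR_BGR2HSV);b=cv2.inRange(h,(100,120,40),(125,255,255));b[190:]=0
r=cv2.boundingRect(b);print("blue",r)
d=((g<100)&(h[:,:,1]<120)|(b>0)).astype(np.uint8)*255;d[188:]=0
n,l,s,ct=cv2.connectedComponentsWithStats(d)
for i in range(1,n):
    if s[i,4]>1500:
        ys,xs=np.nonzero(l==i);rr=cv2.minAreaRect(np.c_[xs,ys].astype(np.float32))
        print(s[i],[f(atz(c,q,116)) for q in cv2.boxPoints(rr)])
for u in(170,200,280,310): print(u,g[20:190:4,u].astype(int).tolist())
print([f(atz(c,(u,v),116)).tolist() for u in (200,310) for v in (40,100,160)])
E
```

```text
time_s: 20.52
ee_pos: [547.5, -128.1, 144.5]
ee_rot: [180.0, -0.1, 175.0]
force: [-0.4, -0.5, 0.1]
gripper_width: 29.7
gripper_force: 0.0
time_s: 20.93
ee_pos: [588.1, -131.9, 278.4]
ee_rot: [-180.0, 0.2, 175.0]
force: [0.4, -0.3, -0.0]
gripper_width: 29.8
gripper_force: 0.0
time_s: 21.35
ee_pos: [657.2, -137.7, 273.7]
ee_rot: [180.0, -0.1, 175.0]
force: [-0.3, 0.3, -0.7]
gripper_width: 30.2
gripper_force: 0.0
blue (244, 51, 15, 56)
[  169    16   166   128 18385] [array([ 63.9, -92.7]), array([-63.2, -82.2]), array([-63. ,  84.5]), array([64.1, 94.7])]
[  82   61   59   46 1586] [array([  14.8, -185.5]), array([ -27.2, -167.3]), array([ -14.2, -112.3]), array([  28.9, -128.6])]
170 [66, 64, 63, 110, 153, 195, 232, 234, 236, 238, 239, 240, 238, 240, 239, 239, 239, 239, 239, 238, 238, 239, 240, 240, 239, 239, 239, 239, 238, 238, 239, 238, 237, 236, 237, 181, 188, 182, 184, 183, 188, 187, 182]
200 [57, 88, 87, 88, 87, 90, 88, 85, 84, 85, 86, 87, 90, 92, 88, 86, 89, 88, 88, 89, 89, 86, 90, 87, 89, 85, 86, 82, 87, 90, 217, 220, 228, 236, 216, 186, 183, 175, 186, 178, 188, 188, 104]
280 [62, 97, 95, 97, 101, 96, 98, 93, 95, 92, 81, 85, 82, 80, 83, 83, 78, 84, 79, 84, 82, 77, 79, 78, 79, 83, 83, 78, 79, 77, 110, 218, 226, 225, 213, 186, 187, 188, 110, 111, 110, 110, 112]
310 [63, 93, 96, 96, 95, 96, 92, 92, 93, 93, 94, 96, 92, 94, 98, 90, 92, 96, 92, 96, 74, 76, 40, 39, 41, 41, 37, 37, 41, 36, 111, 105, 107, 109, 113, 108, 110, 110, 112, 109, 109, 111, 109]
[[-41.4, -52.0], [17.6, -55.1], [83.5, -58.5], [-41.2, 61.5], [17.7, 64.8], [83.7, 68.5]]
```

Run:
```python
from h import *
import pickle
c=pickle.load(open("w9.pkl","rb"));im=cv2.imread("pics/w9.png");g=im.mean(2).astype(int)
X=np.array([.9963,-.0854]);Y=np.array([.0854,.9963]);o=np.array([550,-128.7])
f=lambda u,v,z=116:(np.round([(atz(c,(u,v),z)[:2]-o)@X,(atz(c,(u,v),z)[:2]-o)@Y],1)).tolist()
for u in(195,205,290,300): print(u,g[8:30,u].tolist(),g[128:146,u].tolist())
for v in(40,80,120): print(v,g[v,160:196].tolist(),g[v,305:345].tolist())
for p in((200,12),(200,22),(200,138),(200,146)): print(p,f(*p))
for v in (40,120):print(f(170,v),f(180,v),f(325,v),f(335,v))
```

```text
195 [235, 235, 235, 235, 235, 235, 235, 122, 63, 59, 64, 65, 56, 76, 89, 87, 91, 86, 87, 90, 85, 88] [85, 85, 87, 91, 89, 89, 88, 85, 87, 87, 72, 77, 220, 230, 150, 82, 220, 229]
205 [236, 235, 236, 236, 236, 236, 236, 121, 65, 65, 65, 64, 55, 76, 85, 86, 85, 84, 87, 89, 82, 86] [85, 84, 87, 86, 89, 90, 87, 87, 88, 88, 74, 72, 219, 228, 149, 92, 221, 230]
290 [229, 229, 231, 235, 231, 230, 229, 117, 66, 65, 65, 64, 62, 76, 84, 81, 84, 87, 85, 83, 80, 79] [79, 82, 79, 80, 91, 95, 95, 94, 94, 97, 82, 72, 211, 222, 144, 130, 233, 239]
300 [226, 227, 226, 225, 226, 226, 226, 115, 66, 64, 63, 68, 54, 77, 82, 83, 86, 85, 82, 81, 80, 80] [80, 79, 81, 79, 77, 78, 79, 78, 79, 79, 66, 73, 216, 226, 151, 123, 213, 221]
40 [237, 238, 238, 239, 238, 237, 238, 238, 238, 235, 195, 62, 65, 62, 55, 90, 105, 104, 104, 104, 105, 108, 105, 106, 106, 105, 104, 106, 106, 104, 104, 102, 91, 89, 92, 89] [95, 96, 97, 98, 96, 96, 94, 97, 96, 94, 93, 93, 93, 91, 92, 94, 94, 96, 91, 92, 92, 90, 88, 120, 194, 83, 83, 82, 107, 212, 231, 140, 139, 141, 140, 139, 141, 144, 146, 144]
80 [226, 238, 238, 238, 239, 239
[... 171 characters left out ...]
 94, 94, 87, 60, 59, 52, 52, 54, 50, 51, 52, 50, 70, 147, 66, 68, 66, 77, 129, 151, 149, 148, 146, 146, 147, 150, 149, 148, 147, 147, 149, 127]
120 [239, 237, 232, 222, 237, 238, 238, 239, 240, 241, 239, 241, 239, 240, 240, 236, 154, 66, 65, 68, 68, 86, 90, 88, 92, 89, 91, 91, 91, 90, 87, 91, 89, 89, 91, 90] [78, 35, 39, 37, 37, 41, 39, 40, 38, 40, 39, 38, 39, 43, 38, 42, 43, 54, 112, 78, 65, 65, 77, 132, 152, 154, 151, 154, 154, 150, 151, 148, 148, 144, 147, 144, 111, 113, 113, 111]
(200, 12) [-66.8, -50.7]
(200, 22) [-57.8, -51.2]
(200, 138) [58.4, -57.2]
(200, 146) [67.4, -57.7]
[-41.4, -83.0] [-41.3, -72.7] [-41.2, 77.0] [-41.2, 87.3]
[38.7, -89.4] [38.6, -78.4] [38.9, 82.7] [38.8, 93.8]
```

The lid lies level in the frame. Its measured top-face extents are X -59 to 60 and Y -78 to 80, and it is let go. Next I press the left end with the fingers closed.

```bash
python3 -m crank '[{"grip":0.0,"x":0.025,"y":0.015,"z":0,"yaw":0},{"grip":0.0,"x":0.055,"y":0.033,"z":0,"yaw":0},{"grip":0.0,"x":0.085,"y":0.052,"z":0.01,"yaw":0},{"grip":0.0,"x":0.108,"y":0.066,"z":0.03,"yaw":0},{"grip":0.0,"x":0.108,"y":0.066,"z":0.06,"yaw":0}]' 30
python3 -m crank '[{"grip":0.0,"x":0,"y":0,"z":0.03,"yaw":0},{"grip":0.0,"x":0,"y":0,"z":0.055,"yaw":0},{"grip":0.0,"x":0,"y":0,"z":0.065,"yaw":0},{"grip":0.0,"x":0,"y":0,"z":0.07,"yaw":0},{"grip":0.0,"x":0,"y":0,"z":0.07,"yaw":0}]'
python3 -m crank '[{"grip":0.0,"x":0,"y":0,"z":0.002,"yaw":0},{"grip":0.0,"x":0,"y":0,"z":0.004,"yaw":0},{"grip":0.0,"x":0,"y":0,"z":0.006,"yaw":0},{"grip":0.0,"x":0,"y":0,"z":0.008,"yaw":0},{"grip":0.0,"x":0,"y":0,"z":0.008,"yaw":0}]'
```

```text
time_s: 21.82
ee_pos: [551.6, -60.3, 217.7]
ee_rot: [179.9, 0.2, 175.1]
force: [0.9, 0.1, -1.4]
gripper_width: 1.4
gripper_force: 0.0
time_s: 22.23
ee_pos: [555.1, -62.8, 144.7]
ee_rot: [-180.0, -0.0, 175.0]
force: [1.0, 0.8, -0.5]
gripper_width: 0.1
gripper_force: 0.0
time_s: 22.65
ee_pos: [555.7, -62.7, 136.8]
ee_rot: [-180.0, 0.0, 175.0]
force: [0.6, -0.2, 0.3]
gripper_width: 0.8
gripper_force: 0.0
```

```bash
python3 -m crank '[{"grip":0.0,"x":0,"y":0,"z":0.001,"yaw":0},{"grip":0.0,"x":0,"y":0,"z":0.002,"yaw":0},{"grip":0.0,"x":0,"y":0,"z":0.003,"yaw":0},{"grip":0.0,"x":0,"y":0,"z":0.004,"yaw":0},{"grip":0.0,"x":0,"y":0,"z":0.005,"yaw":0}]'
python3 -m crank '[{"grip":0.0,"x":0,"y":0,"z":0.001,"yaw":0},{"grip":0.0,"x":0,"y":0,"z":0.002,"yaw":0},{"grip":0.0,"x":0,"y":0,"z":0.003,"yaw":0},{"grip":0.0,"x":0,"y":0,"z":0.004,"yaw":0},{"grip":0.0,"x":0,"y":0,"z":0.004,"yaw":0}]'
```

```text
time_s: 23.07
ee_pos: [555.9, -62.6, 132.7]
ee_rot: [180.0, 0.0, 175.0]
force: [-2.6, 1.0, 6.7]
gripper_width: 0.5
gripper_force: 3.4
time_s: 23.48
ee_pos: [555.9, -62.4, 128.6]
ee_rot: [180.0, 0.0, 175.0]
force: [-1.7, 1.7, 5.6]
gripper_width: 0.4
gripper_force: 2.8
```

```bash
python3 -m crank '[{"grip":0.0,"x":0,"y":0,"z":0.001,"yaw":0},{"grip":0.0,"x":0,"y":0,"z":0.002,"yaw":0},{"grip":0.0,"x":0,"y":0,"z":0.002,"yaw":0},{"grip":0.0,"x":0,"y":0,"z":0.003,"yaw":0},{"grip":0.0,"x":0,"y":0,"z":0.003,"yaw":0}]'
python3 -m crank '[{"grip":0.0,"x":0,"y":0,"z":0.0,"yaw":0},{"grip":0.0,"x":0,"y":0,"z":0.001,"yaw":0},{"grip":0.0,"x":0,"y":0,"z":0.001,"yaw":0},{"grip":0.0,"x":0,"y":0,"z":0.001,"yaw":0},{"grip":0.0,"x":0,"y":0,"z":0.001,"yaw":0}]'
```

```text
time_s: 23.9
ee_pos: [555.9, -62.3, 127.7]
ee_rot: [180.0, 0.1, 175.0]
force: [-4.7, 2.0, 17.3]
gripper_width: 0.5
gripper_force: 8.6
time_s: 24.32
ee_pos: [556.0, -62.3, 127.6]
ee_rot: [180.0, 0.1, 175.0]
force: [-5.8, 1.8, 21.9]
gripper_width: 0.2
gripper_force: 11.0
```

The left end hit its hard stop at TCP 127.6 mm with 22 N. Now the right end.

```bash
python3 -m crank '[{"grip":0.0,"x":0,"y":0,"z":-0.01,"yaw":0},{"grip":0.0,"x":0,"y":0,"z":-0.04,"yaw":0},{"grip":0.0,"x":0,"y":0,"z":-0.08,"yaw":0},{"grip":0.0,"x":0,"y":-0.03,"z":-0.08,"yaw":0},{"grip":0.0,"x":0,"y":-0.06,"z":-0.08,"yaw":0}]'
python3 -m crank '[{"grip":0.0,"x":0,"y":-0.03,"z":0,"yaw":0},{"grip":0.0,"x":0,"y":-0.06,"z":0,"yaw":0},{"grip":0.0,"x":0,"y":-0.072,"z":0,"yaw":0},{"grip":0.0,"x":0,"y":-0.072,"z":0.03,"yaw":0},{"grip":0.0,"x":0,"y":-0.072,"z":0.055,"yaw":0}]'
python3 -m crank '[{"grip":0.0,"x":0,"y":0,"z":0.005,"yaw":0},{"grip":0.0,"x":0,"y":0,"z":0.009,"yaw":0},{"grip":0.0,"x":0,"y":0,"z":0.011,"yaw":0},{"grip":0.0,"x":0,"y":0,"z":0.013,"yaw":0},{"grip":0.0,"x":0,"y":0,"z":0.014,"yaw":0}]'
python3 -m crank '[{"grip":0.0,"x":0,"y":0,"z":0.001,"yaw":0},{"grip":0.0,"x":0,"y":0,"z":0.002,"yaw":0},{"grip":0.0,"x":0,"y":0,"z":0.003,"yaw":0},{"grip":0.0,"x":0,"y":0,"z":0.004,"yaw":0},{"grip":0.0,"x":0,"y":0,"z":0.005,"yaw":0}]'
```

```text
time_s: 24.73
ee_pos: [552.2, -122.5, 206.8]
ee_rot: [-179.9, 0.4, 175.2]
force: [0.4, -0.7, -0.1]
gripper_width: 0.6
gripper_force: 0.0
time_s: 25.15
ee_pos: [544.9, -195.3, 148.9]
ee_rot: [-180.0, 0.2, 174.9]
force: [0.2, 0.7, -0.7]
gripper_width: 0.5
gripper_force: 0.0
time_s: 25.57
ee_pos: [545.1, -194.2, 135.8]
ee_rot: [-180.0, 0.1, 175.1]
force: [-0.5, -0.0, -0.3]
gripper_width: 0.1
gripper_force: 0.0
time_s: 25.98
ee_pos: [545.0, -194.4, 131.1]
ee_rot: [-180.0, 0.1, 175.0]
force: [-1.0, 0.8, 4.8]
gripper_width: 0.6
gripper_force: 2.5
```

```bash
python3 -m crank '[{"grip":0.0,"x":0,"y":0,"z":0.001,"yaw":0},{"grip":0.0,"x":0,"y":0,"z":0.002,"yaw":0},{"grip":0.0,"x":0,"y":0,"z":0.003,"yaw":0},{"grip":0.0,"x":0,"y":0,"z":0.004,"yaw":0},{"grip":0.0,"x":0,"y":0,"z":0.005,"yaw":0}]'
python3 -m crank '[{"grip":0.0,"x":0,"y":0,"z":0.0,"yaw":0},{"grip":0.0,"x":0,"y":0,"z":0.001,"yaw":0},{"grip":0.0,"x":0,"y":0,"z":0.001,"yaw":0},{"grip":0.0,"x":0,"y":0,"z":0.001,"yaw":0},{"grip":0.0,"x":0,"y":0,"z":0.001,"yaw":0}]'
```

```text
time_s: 26.4
ee_pos: [545.0, -194.7, 127.0]
ee_rot: [-179.9, 0.2, 175.0]
force: [-3.1, 0.8, 17.1]
gripper_width: 0.6
gripper_force: 8.2
time_s: 26.82
ee_pos: [545.0, -194.7, 127.0]
ee_rot: [-179.9, 0.2, 175.0]
force: [-3.9, 0.7, 15.0]
gripper_width: 0.3
gripper_force: 7.6
```

```bash
python3 -m crank '[{"grip":0.0,"x":0,"y":0,"z":0.001,"yaw":0},{"grip":0.0,"x":0,"y":0,"z":0.001,"yaw":0},{"grip":0.0,"x":0,"y":0,"z":0.001,"yaw":0},{"grip":0.0,"x":0,"y":0,"z":0.001,"yaw":0},{"grip":0.0,"x":0,"y":0,"z":0.001,"yaw":0}]'
python3 -m crank '[{"grip":0.0,"x":0,"y":0,"z":-0.01,"yaw":0},{"grip":0.0,"x":0,"y":0,"z":-0.04,"yaw":0},{"grip":0.0,"x":0,"y":0,"z":-0.08,"yaw":0},{"grip":0.0,"x":-0.02,"y":-0.02,"z":-0.105,"yaw":0},{"grip":0.0,"x":-0.045,"y":-0.04,"z":-0.105,"yaw":0}]'
python3 -m crank '[{"grip":0.04,"x":-0.025,"y":-0.02,"z":0,"yaw":0},{"grip":0.05,"x":-0.05,"y":-0.04,"z":0,"yaw":0},{"grip":0.05,"x":-0.058,"y":-0.046,"z":0,"yaw":0},{"grip":0.05,"x":-0.058,"y":-0.046,"z":0,"yaw":0},{"grip":0.05,"x":-0.058,"y":-0.046,"z":0,"yaw":0}]'
python3 snap.py w10
python3 -m crank '[{"grip":0.05,"x":0,"y":0.02,"z":0,"yaw":0},{"grip":0.05,"x":0,"y":0.05,"z":0,"yaw":0},{"grip":0.05,"x":0,"y":0.06,"z":0,"yaw":0},{"grip":0.05,"x":0,"y":0.06,"z":0,"yaw":0},{"grip":0.05,"x":0,"y":0.06,"z":0,"yaw":0}]'
python3 snap.py w11
python3 - <<'E'
from h import *
import pickle
for n in("w10","w11"):
    c=pickle.load(open(n+".pkl","rb"));im=cv2.imread(f"pics/{n}.png");g=im.max(2)
    m=(g<85).astype(np.uint8);m[188:]=0
    k,l,s,ct=cv2.connectedComponentsWithStats(m)
    for i in range(1,k):
        if s[i,4]>60: print(n,s[i].tolist(),np.round(ct[i],1),atz(c,ct[i],100))
E
```

```text
time_s: 27.23
ee_pos: [545.0, -194.7, 126.9]
ee_rot: [-179.9, 0.2, 175.0]
force: [-5.0, 1.2, 20.3]
gripper_width: 0.2
gripper_force: 10.1
time_s: 27.65
ee_pos: [587.8, -238.7, 235.7]
ee_rot: [-179.8, 0.7, 175.1]
force: [0.8, -0.1, 0.5]
gripper_width: 0.5
gripper_force: 0.0
time_s: 28.07
ee_pos: [639.1, -288.7, 227.0]
ee_rot: [180.0, -0.1, 175.0]
force: [-0.3, -0.1, 0.0]
gripper_width: 31.3
gripper_force: 0.0
time_s: 28.53
ee_pos: [644.2, -228.5, 228.5]
ee_rot: [-179.9, 0.0, 175.1]
force: [-0.1, -0.2, -0.3]
gripper_width: 50.4
gripper_force: 0.0
w10 [323, 2, 189, 146, 17872] [423.9  74.8] [ 542.7 -113.4  100. ]
w10 [224, 57, 55, 54, 2125] [249.9  83.5] [ 536.  -280.5  100. ]
w10 [28, 117, 33, 47, 485] [ 49.9 138.4] [ 570.4 -487.8  100. ]
w10 [0, 129, 12, 44, 385] [  4.5 151.6] [ 579.5 -538.3  100. ]
w11 [261, 3, 197, 150, 13253] [390.2  75.4] [545.3 -85.4 100. ]
w11 [264, 16, 38, 132, 243] [269.8 104. ] [ 561.7 -202.7  100. ]
w11 [296, 42, 26, 14, 102] [310.  49.] [ 515.7 -161.7  100. ]
w11 [157, 57, 61, 53, 2205] [186.7  84.9] [ 537.2 -282.1  100. ]
w11 [503, 86, 9, 96, 506] [507.9 138. ] [615.5  37.5 100. ]
w11 [0, 120, 20, 43, 545] [  8.7 140.5] [ 574.6 -472.1  100. ]
```

Run:
```python
from h import *
for n,u0 in(("w10",214),("w11",150)):
    g=cv2.imread(f"pics/{n}.png").max(2)
    s=" .:-=+*#%@"[::-1]
    print(n)
    for v in range(46,120,2): print(v,"".join(s[min(9,int(g[v,u])*10//200)] for u in range(u0,u0+76)))
```

```text
w10
46                             ..............                                  
48                       :.. ....  ...... ..........                           
50                   ::::.:..:.....:....... ..........:.                       
52               .::....:.:..:::.::::..::..................                    
54             -:........::.:.::::::::::::::::..............:                  
56           -:.........:.:..:.:::::::::::::::::::::::........:                
58         -:..............:.:-++*#######***++-::+%%%%#+........:              
60        :..............:=#####**#**#**#######%#%%###%%#=.........            
62      ::............:-*#**********###*#####%%%######*-#%*::::::..:           
64     .:...........:=##*********#**####*##%%%######*.   +%#=:::::::-.         
66    .:..........:=#************#*#*#*##%%%######+    +##%%%*:::::::-         
68   ::..........:*#*****************##%%%######+   .+#####%%#-:::::::--       
70  ::..........:*#***************##%%%%######-   .*#####%%%%+:::::::::-.      
72  :..........-##****************#%%###*##*.   .*####%%
[... 4128 characters left out ...]
    ....*%%%%@@@@@@@@@@@@@@@%%@@@%####*####**###%@%#+:::::::::::-=*=-  
104          ::::::--:==**##@%#@%@@@@@@%@@%##**###*#####%%#+::::::::::::-+*-    
106            ::::::::::::::=%@@@%@@@%########*#*##%@%#**+::::::::::::-+=      
108             .:::::::::::::::-#%%@%#########%%@@#***:::::::::::::::-*=       
110               --::::::::::::::::::-===::::-:::::::::::::::::::::-+*=:       
112                 :-::::::::::::::::::::::::::::::::::::::::::::-++           
114                   .-::::::::::::::::::::::::::::::::::::::::-++-            
116                      :-::::::::::::::::::::::::::::::::::--++-              
118                         .=--:::::::::::::::::::::::::-=+:
```

The wrist pictures show the dial bar running diagonally with a white pointer mark. I'll triangulate it from the two wrist places.

Run:
```python
from h import *
import pickle
C=[pickle.load(open(n+".pkl","rb")) for n in("w10","w11")];E=[];D=[]
for n,u0 in(("w10",224),("w11",157)):
    g=cv2.imread(f"pics/{n}.png").max(2)
    m=np.zeros_like(g);m[60:80,u0+8:u0+48]=(g[60:80,u0+8:u0+48]>150)
    k,l,s,ct=cv2.connectedComponentsWithStats(m)
    i=[j for j in range(1,k) if 15<s[j,4]<150 and s[j,2]<25]; i=max(i,key=lambda j:s[j,4])
    ys,xs=np.nonzero(l==i);r=cv2.minAreaRect(np.c_[xs,ys].astype(np.float32));b=cv2.boxPoints(r)
    print(n,s[i],ct[i],r)
    E.append(sorted([((b[j]+b[(j+1)%4])/2) for j in range(4)],key=lambda p:p[1]));D.append(ct[i])
print("mark centroid",tri([(C[0],D[0]),(C[1],D[1])]))
z=tri([(C[0],D[0]),(C[1],D[1])])[0][2]
for j in(0,1):
    print("ends",atz(C[j],E[j][0],z),atz(C[j],E[j][3],z))
    d=atz(C[j],E[j][0],z)-atz(C[j],E[j][3],z);print("dir deg",np.degrees(np.arctan2(d[1],d[0])))
# base ring: brighter-than-disc grey ellipse, centre from extents rows
print("ring w10 centre@90",atz(C[0],(250.5,83.5),90),"w11",atz(C[1],(189,84),90))
# bar upper edge ends
for c,p,q in((C[0],(226,90),(259,58)),(C[1],(157,90),(193,58))):
    d=atz(c,q,z)-atz(c,p,z);print("bar edge",atz(c,p,z),atz(c,q,z),np.degrees(np.arctan2(d[1],d[0])))
```

```text
w10 [252  63  16  15  59] [259.3220339   69.93220339] ((259.4254455566406, 69.91712188720703), (2.824517250061035, 20.51491928100586), 48.012786865234375)
w11 [181  63  15  15  57] [187.87719298  69.73684211] ((187.75001525878906, 70.25000762939453), (2.8284268379211426, 19.091880798339844), 45.0)
mark centroid (array([ 529.4, -271.8,  134.6]), np.float64(0.1))
ends [ 524.8 -265.   134.6] [ 534.3 -278.6  134.6]
dir deg 124.9354317927481
ends [ 525.  -265.6  134.6] [ 534.4 -278.5  134.6]
dir deg 126.08015621633771
ring w10 centre@90 [ 535.  -279.8   90. ] w11 [ 535.4 -281.8   90. ]
bar edge [ 542.8 -301.4  134.6] [ 520.4 -271.4  134.6] 126.7474709528639
bar edge [ 543.  -300.6  134.6] [ 520.7 -266.2  134.6] 122.953558832098
```

```bash
python3 -m crank '[{"grip":0.05,"x":0.02,"y":-0.012,"z":0,"yaw":0.1},{"grip":0.05,"x":0.05,"y":-0.03,"z":0,"yaw":0.22},{"grip":0.05,"x":0.08,"y":-0.048,"z":0,"yaw":0.34},{"grip":0.05,"x":0.103,"y":-0.061,"z":0,"yaw":0.46},{"grip":0.05,"x":0.103,"y":-0.061,"z":0.02,"yaw":0.58}]'
python3 -m crank '[{"grip":0.05,"x":0,"y":0,"z":0.01,"yaw":0.12},{"grip":0.05,"x":0,"y":0,"z":0.03,"yaw":0.24},{"grip":0.05,"x":0,"y":0,"z":0.05,"yaw":0.286},{"grip":0.05,"x":0,"y":0,"z":0.062,"yaw":0.286},{"grip":0.05,"x":0,"y":0,"z":0.066,"yaw":0.286}]'
python3 -m crank '[{"grip":0.05,"x":0,"y":0,"z":0.004,"yaw":0},{"grip":0.05,"x":0,"y":0,"z":0.008,"yaw":0},{"grip":0.05,"x":0,"y":0,"z":0.012,"yaw":0},{"grip":0.05,"x":0,"y":0,"z":0.012,"yaw":0},{"grip":0.05,"x":0,"y":0,"z":0.012,"yaw":0}]'
```

```text
time_s: 29.0
ee_pos: [533.9, -285.1, 211.9]
ee_rot: [-179.9, 0.4, 141.2]
force: [0.8, -0.6, -0.7]
gripper_width: 50.0
gripper_force: 0.0
time_s: 29.42
ee_pos: [535.0, -281.5, 139.5]
ee_rot: [-179.9, -0.2, 125.3]
force: [-0.8, -0.5, 0.0]
gripper_width: 50.0
gripper_force: 0.0
time_s: 29.83
ee_pos: [536.9, -281.0, 130.1]
ee_rot: [180.0, 0.0, 125.4]
force: [1.1, 0.0, -0.5]
gripper_width: 49.8
gripper_force: 0.0
```

Free at the grip height. I'll close on the bar.

```bash
python3 -m crank '[{"grip":0.02,"x":0,"y":0,"z":0,"yaw":0},{"grip":0.0,"x":0,"y":0,"z":0,"yaw":0},{"grip":0.0,"x":0,"y":0,"z":0,"yaw":0},{"grip":0.0,"x":0,"y":0,"z":0,"yaw":0},{"grip":0.0,"x":0,"y":0,"z":0,"yaw":0}]' 25
python3 -m crank '[{"grip":0.0,"x":0,"y":0,"z":0,"yaw":0},{"grip":0.0,"x":0,"y":0,"z":0,"yaw":-0.03},{"grip":0.0,"x":0,"y":0,"z":0,"yaw":-0.08},{"grip":0.0,"x":0,"y":0,"z":0,"yaw":-0.14},{"grip":0.0,"x":0,"y":0,"z":0,"yaw":-0.2}]'
```

```text
time_s: 30.25
ee_pos: [536.8, -280.9, 129.9]
ee_rot: [180.0, 0.0, 125.4]
force: [0.8, -0.7, 1.4]
gripper_width: 19.8
gripper_force: 0.0
time_s: 30.67
ee_pos: [535.9, -281.5, 129.9]
ee_rot: [-179.9, -0.0, 137.0]
force: [-2.3, -1.3, 1.1]
gripper_width: 13.9
gripper_force: 25.0
```

```bash
python3 -m crank '[{"grip":0.0,"x":0,"y":0,"z":0,"yaw":-0.07},{"grip":0.0,"x":0,"y":0,"z":0,"yaw":-0.14},{"grip":0.0,"x":0,"y":0,"z":0,"yaw":-0.21},{"grip":0.0,"x":0,"y":0,"z":0,"yaw":-0.28},{"grip":0.0,"x":0,"y":0,"z":0,"yaw":-0.35}]'
python3 -m crank '[{"grip":0.0,"x":0,"y":0,"z":0,"yaw":-0.07},{"grip":0.0,"x":0,"y":0,"z":0,"yaw":-0.14},{"grip":0.0,"x":0,"y":0,"z":0,"yaw":-0.21},{"grip":0.0,"x":0,"y":0,"z":0,"yaw":-0.27},{"grip":0.0,"x":0,"y":0,"z":0,"yaw":-0.31}]'
python3 -m crank '[{"grip":0.0,"x":0,"y":0,"z":0,"yaw":-0.02},{"grip":0.0,"x":0,"y":0,"z":0,"yaw":-0.04},{"grip":0.0,"x":0,"y":0,"z":0,"yaw":-0.06},{"grip":0.0,"x":0,"y":0,"z":0,"yaw":-0.08},{"grip":0.0,"x":0,"y":0,"z":0,"yaw":-0.08}]'
python3 -c "
from workcell import *
s=state();print(s['torque'],s['ee_rot'])"
```

```text
time_s: 31.08
ee_pos: [535.7, -281.7, 129.9]
ee_rot: [-179.9, -0.1, 157.1]
force: [-3.5, -3.7, 1.1]
gripper_width: 13.9
gripper_force: 25.0
time_s: 31.5
ee_pos: [535.6, -282.0, 129.9]
ee_rot: [-179.9, -0.1, 174.9]
force: [-3.6, -3.5, 2.1]
gripper_width: 13.7
gripper_force: 25.0
time_s: 31.92
ee_pos: [535.5, -282.0, 129.9]
ee_rot: [-179.9, -0.1, 179.1]
force: [-4.4, -4.2, 2.0]
gripper_width: 15.1
gripper_force: 26.6
[-0.69594388  0.57222485 -1.06144853] [-1.79930708e+02 -1.12802279e-01  1.79096132e+02]
```

The fingers began to splay, from 13.7 to 15.1 mm, which suggests the stop has been reached. I'll let go, move up and check by code.

```bash
python3 -m crank '[{"grip":0.02,"x":0,"y":0,"z":0,"yaw":0.05},{"grip":0.04,"x":0,"y":0,"z":0,"yaw":0.07},{"grip":0.05,"x":0,"y":0,"z":0,"yaw":0.07},{"grip":0.05,"x":0,"y":0,"z":-0.01,"yaw":0.07},{"grip":0.05,"x":0,"y":0,"z":-0.04,"yaw":0.07}]'
python3 -m crank '[{"grip":0.05,"x":0,"y":0,"z":-0.04,"yaw":0},{"grip":0.05,"x":-0.03,"y":0.02,"z":-0.06,"yaw":0},{"grip":0.05,"x":-0.06,"y":0.05,"z":-0.06,"yaw":0},{"grip":0.05,"x":-0.09,"y":0.08,"z":-0.06,"yaw":0},{"grip":0.05,"x":-0.12,"y":0.1,"z":-0.06,"yaw":0}]'
python3 -m crank '[{"grip":0.05,"x":0,"y":0,"z":0,"yaw":0},{"grip":0.05,"x":0,"y":0,"z":0,"yaw":0},{"grip":0.05,"x":0,"y":0,"z":0,"yaw":0},{"grip":0.05,"x":0,"y":0,"z":0,"yaw":0},{"grip":0.05,"x":0,"y":0,"z":0,"yaw":0}]'
python3 snap.py w12
python3 - <<'E'
from h import *
import pickle
c=pickle.load(open("w12.pkl","rb"));im=cv2.imread("pics/w12.png");g=im.max(2)
K,R,t=[np.array(c[k],float) for k in("intrinsics","R","t")]
def pr(p): q=K@(R@np.array(p)+t.ravel());return q[:2]/q[2]
u,v=pr((536,-281,134)).astype(int);print("dial px",u,v)
s=" .:-=+*#%@"[::-1]
for y in range(max(0,v-34),v+30,2): print(y,"".join(s[min(9,int(g[y,x])*10//200)] for x in range(u-36,u+36)))
X=np.array([.9963,-.0854]);Y=np.array([.0854,.9963]);o=np.array([550,-128.7])
# mark direction
w=np.zeros_like(g);w[v-26:v+4,u-10:u+10]=g[v-26:v+4,u-10:u+10]>150
k,l,st,ct=cv2.connectedComponentsWithStats(w)
for i in range(1,k):
    if 15<st[i,4]<150:
        ys,xs=np.nonzero(l==i);p=[atz(c,(xs[ys==y].mean(),y),134)[:2] for y in (ys.min()+1,ys.max()-1)];d=p[0]-p[1]
        print(st[i],"mark dir",np.degrees(np.arctan2(d[1],d[0])))
# lid edges at z=108
f=lambda u,v:np.round([(atz(c,(u,v),108)[:2]-o)@X,(atz(c,(u,v),108)[:2]-o)@Y],1).tolist()
for x,y in((0.,-79.),(0.,79.),(-60.,-40.),(60.,-40.),(-60.,40.),(60.,40.)):
    p=pr([*(o+x*X+y*Y),108]).astype(int);print((x,y),p, [int(a) for a in (g[p[1],p[0]-9:p[0]+10] if x==0 else g[p[1]-9:p[1]+10,p[0]])])
E
```

```text
time_s: 32.33
ee_pos: [534.5, -279.3, 166.4]
ee_rot: [179.8, -0.5, 175.3]
force: [0.4, -0.5, 0.7]
gripper_width: 43.7
gripper_force: 0.0
time_s: 32.75
ee_pos: [666.0, -188.8, 231.9]
ee_rot: [180.0, 0.1, 175.3]
force: [1.2, -0.7, -0.2]
gripper_width: 50.0
gripper_force: 0.0
time_s: 33.17
ee_pos: [663.6, -192.1, 230.3]
ee_rot: [-180.0, 0.0, 175.2]
force: [-0.2, -0.2, 0.7]
gripper_width: 50.0
gripper_force: 0.0
dial px 132 58
24                                                                         
26                                                                         
28                                         .....::.....:.::.:. .           
30                                   .:----......................::.       
32                            *#%%%+**%%##%%#+-:::::::...............::.   
34                            %%%#+  :##**#%%@@#+:::::::::::.............:-
36                            %%%#*.  %#**#%@%@@@@#=::::::::...............
38                          .:#%%%*.  %%**##%@@@@@@@%#+::::::..............
40                         ..:+%%%#=  =%***#%@@@@@@@@@@@%**+-::..
[... 1639 characters left out ...]
..:+#######****#%%@@@@@@@@@@%@@%%%%%***#@@%
86                          ::....::%%%%#%#%####%%@@@@@@@@@@@@%%%@%%%#%@@%*
[128  33   5  22  57] mark dir 174.76919282444678
[122  39   2  15  20] mark dir 167.9492151165902
(0.0, -79.0) [223  65] [242, 242, 242, 240, 202, 71, 83, 117, 121, 115, 105, 86, 93, 92, 93, 96, 95, 95, 93]
(0.0, 79.0) [392  65] [55, 55, 55, 51, 55, 53, 50, 56, 52, 50, 52, 72, 67, 67, 66, 68, 66, 69, 68]
(-60.0, -40.0) [266  -8] []
(60.0, -40.0) [264 131] [92, 86, 90, 91, 92, 89, 90, 86, 70, 89, 227, 237, 236, 185, 134, 221, 227, 226, 226]
(-60.0, 40.0) [357  -8] []
(60.0, 40.0) [344 131] [57, 57, 59, 58, 49, 57, 53, 58, 48, 115, 146, 120, 117, 101, 79, 147, 154, 153, 151]
```

The pointer mark lies at 174.8°, against 175.1° for off, and the lid's edges match its home position. The robot is clear, so I'm handing in.

```bash
python3 -c "
from workcell import *
print(job_done())"
```

```text
the job is handed in; nothing more can be done
None
```

I handed the job in at about 33 s, with no verdict returned: the lid is on the melter, both ends were pressed to their stops (left, then right), and the dial reads off to within about 0.01 rad.

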